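# Spot-check a block heater with a contact probe

### The arm

A 6-joint arm with a two-finger parallel gripper is mounted at the origin on the work surface. World frame = base frame: x ahead of the robot, y to its left, z up, the work surface at z = 0. Lengths are in m, angles in rad, forces in N, time in s.
With the tool pointing down it reaches from about 0.25 to 0.725 m from the base axis. Payload 4 kg.
Tool frame: the origin (TCP) lies midway between the tips of the shut fingers; the grasp point (between the pads) lies 19 mm behind it; z points along the fingers, y is the direction in which the jaws open and shut (so a half turn about z gives the same grasp; the last joint's range is limited). The gripper opens to 85 mm and grips with 20 to 120 N. Pads are 22 mm wide; open, the fingers measure 114 mm over their backs; the gripper's body (76 mm by 85 mm) begins 54 mm behind the grasp point. The pads swing forward as they close: fully open they stand 13 mm farther back than shut.
Start: joints at [-1.169, 0.241, 0.005, 1.335, 0, 1.571], TCP at [0.196, -0.46, 0.231] pointing down, gripper open.
Joint ranges: [-2.72, 2.72], [-1.05, 1.87], [-1.09, 1.28], [-1.99, 2.15], [-1.42, 1.44], [-3.14, 3.14]. Speed limits (rad/s): [2.79, 2.79, 3.14, 3.14, 3.14, 3.14].

### API

Orientations are given as a unit quaternion [x, y, z, w].
In Python, from workcell import get_obs, camera, camera_model, job_done, masks_of gives the robot as it stands.
- The arm moves only by the tool jog_arm, never from a script. Its argument "deltas" is a list that holds one entry, the list of rows, each a list of 7 numbers: the shift along the tool's x, y, z in mm, then the turn, a rotation vector about the tool's x, y, z in degrees, then the finger opening in mm, from 0 to 85.4. A call has 1 to 5 rows; each row shifts and turns the pose as measured when the row begins, along the tool's axes as they then stand; what a row does not reach is not made up. A row lasts 1/10 s, in which the tool goes at most 50 mm and 8.59 degrees, less where a joint would pass 70% of its speed; a pose out of reach is approached as far as the arm can. A call with a gripper value outside its range is refused whole. The fingers move at their own pace and stop on an object; the grip force is fixed at half the most. Time passes only in rows, so rows that do not move let the fingers close. It gives the time, the measured TCP pose, the force and the opening at its end, in the units of the state.
- get_obs(): the state, without advancing time (a new reading comes with each control period).
- camera(name): name is "scene" or "top" or "wrist"; returns the picture (480x640x3 uint8, red, green, blue); there is no depth.
- camera_model(name): a dict with "fovy" (degrees; the focal length in pixels is half the picture's height over the tangent of half this angle, whatever the lens; pixels are square), "cx", "cy" (the principal point, pixels), "pose" (4x4, takes a point from camera to world coordinates); the wrist camera has in their place "T_tool_cam" (4x4, takes a point from camera to tool coordinates, whose origin is the TCP and whose axes are the flange's). Camera axes: x right, y down, z forward; pixel columns grow to the right and rows downward; lengths in m; the calibration is good to about 2 mm. The wrist camera is an equidistant fisheye: a pixel r from the principal point sees the ray r / f radians off the axis. A picture is of the moment at which its call begins: read the wrist's pose just before it. camera_model takes no time and is no camera call.
- job_done(): hands the job in, once; it reports no verdict.
Trained networks look in the newest picture that a camera, given by its name, has taken for a name from the list of things; names that differ only in an ending like _2 or _b are one class to them, and where a whole thing is asked for, a point or a joint stands for the part that bears it (a point fixed in the world has none). Each returns a list of dicts, best first, with "conf" (0 to 1); they miss things now and then, are a little off and sometimes report something else, mostly with a low value. They report only what shows in the picture. A call takes as long as a camera call.
- masks_of(target, camera): "pixels" (480x640 bool, what is visible of it) and "at" ([column, row] in pixels, amid what is visible of it).
The state is a dict: "clock": time; "joint_pos": joint angles; "joint_vel": joint speeds; "tau": joint torques, N m; "eef_pos": TCP position; "tool_rot": TCP orientation; "ft_force": force on the tool from outside, world axes, zero at the start; "ft_torque": the same for the moment, N m; "grip_width": finger opening in m.
Only numpy, scipy, OpenCV 4.12 (cv2) and the standard library are available. Lean on these libraries where they do the work, as an engineer would, in place of code of your own. Each camera call takes 0.05 s, during which the arm holds its last target. There are 200 camera calls.

### The job

Clear the used tube strip off the heater plate into the open waste bin. Lay the contact probe in its slanted rest, tip at the low end, and let go so that it zeroes for a second; then take it again so that it can stand upright and press its sprung tip lightly, for about half a second each, on the middle of the round mark, then the square mark, then the cross mark of the plate. Finally lay the probe back in its rest and let go, leaving all the other things on the bench where they are.

Things in the scene. Friction and masses are not known exactly. Their poses are not given: they have to be found in the camera images.
- probe: contact probe, 155 mm long, 90 g: grey square handle 16 x 16 x 110 mm, then a thin steel neck (9 mm thick) with a sprung brass tip. Starts lying flat on the bench. Origin at the centre of the handle; x runs along the probe towards the tip. Tip at x = +100 mm, handle from x = -55 to +55 mm; centre of mass about 10 mm ahead of the origin
- probe_tip (a point): the end of the probe's sprung tip (8 mm ball); it gives up to 8 mm into the neck (1 N to start, 5 N fully in)
- probe_tail (a point): centre of the probe handle's rear end face
- rest: fixed aluminium trough on a white base 130 x 85 x 10 mm, rising at 45 degrees towards its own +x; origin at the centre of its underside, z up. The handle lies on a bar 10 mm wide, 108 mm long, between flared cheeks (20 mm apart, from 44 to 84 mm up the slope, about as high as the handle's middle); an end plate stops the tip. The handle's upper 47 mm overhangs
- rest_tip (a point): where the probe's tip lies when the probe is in the rest (55 mm towards -x from the rest's origin, 35 mm up)
- rest_tail (a point): where the centre of the probe's rear end lies when it is in the rest (155 mm up the slope from rest_tip: about 55 mm towards +x, 145 mm up)
- heater: fixed block heater, white housing 200 (x) x 190 (y) mm, front with display towards its own -x; origin at the centre of its underside, z up. Flat aluminium plate on top, 172 x 172 mm, centred 10 mm towards +x, its surface 70 mm above the bench. Its lid stands open along the +y edge, leaning outwards, up to 170 mm above the bench
- point_round (a point): centre of the round dark mark (24 mm across) on the plate; flush with the plate
- point_square (a point): centre of the square dark mark (22 mm wide), flush with the plate
- point_cross (a point): centre of the cross-shaped dark mark (arms 28 mm by 8 mm), flush with the plate
- strip: used white 8-tube strip lying on the heater plate, caps down, tubes up: 78 (x) x 13 (y) mm cap bar 5 mm thick with a row of tubes 9 mm wide, 20 mm high over all, 15 g. Origin at the centre of its underside, x along the strip
- strip_mid (a point): the middle of the strip, 10 mm above its underside
- bin: fixed grey open waste bin 150 x 150 mm, 85 mm high, walls 4 mm; origin at the centre of its underside, sides along its x and y
- amber_bottle: bystander: amber bottle 44 mm across, 85 mm high, origin at the centre of its underside
- well_plate: bystander: white well plate 85 (x) x 127 (y) x 14 mm, origin at the centre of its underside
- tip_box: bystander: tip box 85 (x) x 120 (y) x 67 mm, origin at the centre of its underside
- jar: bystander: glass jar 56 mm across, 65 mm high, origin at the centre of its underside
- tall_bottle: bystander: white bottle 60 mm across, 150 mm high, origin at the centre of its underside
- timer: bystander: bench timer 65 x 65 x 20 mm, origin at the centre of its underside
- beaker: bystander: beaker 64 mm across, 70 mm high, origin at the centre of its underside

How it is judged:
By the outcome, as a careful person would: the job done as asked, in the order asked, and still so for the second after the job is handed in, with the robot touching nothing.
It also fails if it takes over 72 s, if anything falls off the work surface, if the arm or the gripper's body presses on something with over 40 N, if the wrist force passes 120 N, or if a joint passes its speed limit or range.

## Working session

There is one attempt and no reset: what is moved stays moved. The work goes in short steps, Python scripts to look and compute and a tool call to move; the robot and the scene stay as the last step left them, time stands still between calls to the robot, and variables do not carry over. Pictures are saved under pics/ and viewed, about 8 in all and at most 12, crops included, and the job is handed in when it is done.

Besides the shell and the picture viewer there is one more tool, called after ">>>" as name(argument=value, ...), one argument or row to a line, values as JSON. jog_arm: Moves the arm, as the interface text tells. Its arguments: {"type":"object","properties":{"deltas":{"type":"array"}},"required":["deltas"]}

```bash
ls; mkdir -p pics; cat > h.py <<'E'
import numpy as np, cv2
from workcell import *
from scipy.spatial.transform import Rotation as R
def ray(cam,uv,obs=None):
    m=camera_model(cam); f=240/np.tan(np.radians(m['fovy']/2))
    d=np.array([(uv[0]-m['cx'])/f,(uv[1]-m['cy'])/f])
    if cam=='wrist':
        o=obs or get_obs(); T=np.eye(4);T[:3,:3]=R.from_quat(o['tool_rot']).as_matrix();T[:3,3]=o['eef_pos']
        P=T@np.array(m['T_tool_cam']); r=np.hypot(*d); s=np.sin(r)/r if r>1e-9 else 1
        v=np.array([d[0]*s,d[1]*s,np.cos(r)])
    else:
        P=np.array(m['pose']); v=np.array([d[0],d[1],1])
    return P[:3,3],P[:3,:3]@v
def at_z(cam,uv,z,obs=None):
    o,d=ray(cam,uv,obs); return o+d*(z-o[2])/d[2]
def proj(cam,p,obs=None):
    m=camera_model(cam); f=240/np.tan(np.radians(m['fovy']/2))
    if cam=='wrist':
        o=obs or get_obs(); T=np.eye(4);T[:3,:3]=R.from_quat(o['tool_rot']).as_matrix();T[:3,3]=o['eef_pos']
        P=T@np.array(m['T_tool_cam'])
    else: P=np.array(m['pose'])
    q=P[:3,:3].T@(np.array(p)-P[:3,3])
    if cam=='wrist':
        h=np.hypot(q[0],q[1]); k=np.arctan2(h,q[2])/max(h,1e-9)*f
    else: k=f/q[2]
    return np.array([m['cx']+q[0]*k,m['cy']+q[1]*k])
def save(cam,name):
    im=camera(cam); cv2.imwrite('pics/'+name,im[:,:,::-1]); return im
def rect(mask):
    c=max(cv2.findContours(mask.astype(np.uint8),cv2.RETR_EXTERNAL,cv2.CHAIN_APPROX_NONE)[0],key=len)
    return cv2.minAreaRect(c)
E
python3 - <<'E'
from h import *
np.set_printoptions(precision=4,suppress=True)
save('top','top0.png');save('scene','scene0.png')
a=cv2.imread('pics/top0.png')
for c in('top','scene'):
    m=camera_model(c);print(c,m['fovy'],m['cx'],m['cy'],np.array(m['pose'])[:3])
Z=dict(probe=.008,probe_tip=.0045,probe_tail=.008,rest=0.05,rest_tip=.035,rest_tail=.145,heater=.07,point_round=.07,point_square=.07,point_cross=.07,strip=.08,bin=.085,amber_bottle=.085,well_plate=.014,tip_box=.067,jar=.065,tall_bottle=.15,timer=.02,beaker=.07)
for n,z in Z.items():
    for r in masks_of(n,'top')[:2]:
        p=at_z('top',r['at'],z); q=rect(r['pixels'])
        print(n,round(r['conf'],2),np.round(r['at']),p[:2],z,'rect',np.round(q[0]),np.round(q[1]),round(q[2]))
print(get_obs()['tool_rot'])
E
```

```text
pics
top 51.56118949849194 314.67507600276446 244.90493413142008 [[ 0.0109 -0.9954  0.0954  0.4751]
 [-0.9997 -0.013  -0.0205 -0.0208]
 [ 0.0216 -0.0952 -0.9952  1.1994]]
scene 50.552260482812855 324.0511660905193 237.5021991166945 [[ 0.4583  0.5154 -0.7241  1.377 ]
 [ 0.8885 -0.2861  0.3588 -0.4236]
 [-0.0222 -0.8078 -0.5891  0.757 ]]
probe 0.7 [427. 271.] [ 0.53   -0.3158] 0.008 rect [423. 272.] [60.  7.] 7
probe 0.5 [379. 339.] [ 0.3666 -0.1999] 0.008 rect [377. 341.] [28. 28.] 90
probe_tail 0.69 [427. 274.] [ 0.5223 -0.3167] 0.008 rect [423. 272.] [61.  9.] 9
rest 0.95 [360. 264.] [ 0.5431 -0.1496] 0.05 rect [357. 265.] [35. 54.] 60
rest 0.18 [277. 267.] [0.5329 0.0419] 0.05 rect [276. 268.] [9. 8.] 45
rest_tip 0.83 [357. 267.] [ 0.5369 -0.1447] 0.035 rect [356. 265.] [37. 56.] 58
rest_tail 0.93 [358. 265.] [ 0.5347 -0.1362] 0.145 rect [356. 265.] [36. 54.] 59
rest_tail 0.56 [243. 259.] [0.5446 0.1098] 0.145 rect [242. 260.] [ 9. 10.] 90
heater 0.91 [247. 264.] [0.539  0.1096] 0.07 rect [248. 263.] [ 91. 107.] 81
heater 0.33 [360. 265.] [ 0.5378 -0.1476] 0.07 rect [357. 265.] [37
[... 509 characters left out ...]
4.] [ 0.7881 -0.0686] 0.014 rect [328. 165.] [36. 52.] 86
tip_box 0.68 [122. 294.] [0.468  0.3874] 0.067 rect [123. 292.] [80. 68.] 1
tip_box 0.66 [416. 189.] [ 0.7173 -0.2787] 0.067 rect [417. 189.] [39. 56.] 83
jar 0.81 [220. 333.] [0.3825 0.1672] 0.065 rect [222. 329.] [23. 26.] 45
jar 0.51 [270. 237.] [0.6005 0.0577] 0.065 rect [270. 237.] [8. 7.] 90
tall_bottle 0.56 [148. 210.] [0.645  0.3131] 0.15 rect [149. 207.] [40. 26.] 27
timer 0.65 [475. 219.] [ 0.6556 -0.4321] 0.02 rect [474. 217.] [27. 28.] 68
beaker 0.62 [357. 263.] [ 0.5439 -0.14  ] 0.07 rect [356. 265.] [37. 54.] 59
beaker 0.57 [378. 338.] [ 0.3738 -0.189 ] 0.07 rect [377. 340.] [27. 28.] 90
[ 0.9799  0.1995 -0.     -0.    ]
```

View pics/top0.png

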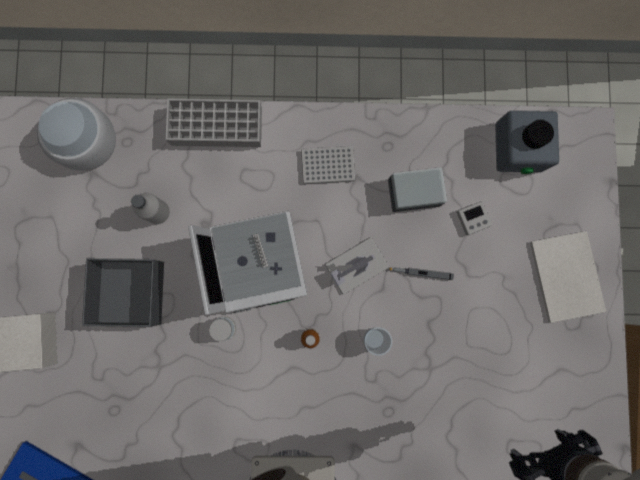

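View pics/scene0.png

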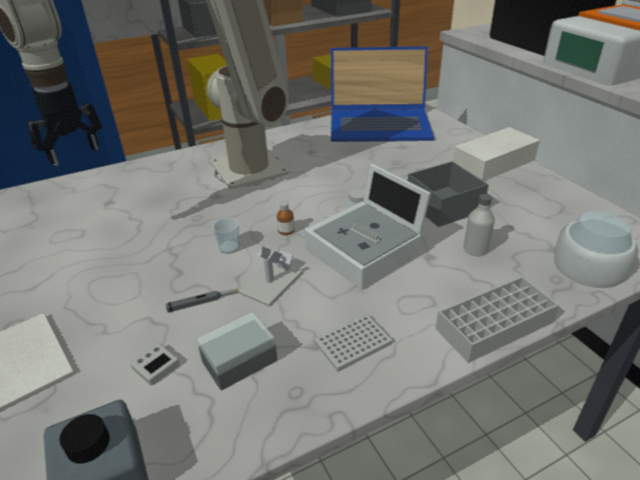

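The top view shows the marks at round (243,261), square (270,237) and cross (276,268). The strip is at (257,250), the rest at (357,265), and the probe runs from its tip at (388,269) to its tail at (453,276). I'll zoom on the rest.

```bash
python3 - <<'E'
from h import *
np.set_printoptions(precision=4,suppress=True)
a=cv2.imread('pics/top0.png')[220:320,180:480];b=cv2.imread('pics/scene0.png')[220:320,150:450]
cv2.imwrite('pics/crop0.png',cv2.resize(np.vstack([a,b]),None,fx=2.66,fy=2.66,interpolation=cv2.INTER_CUBIC))
for n,u,z in(('round',(243,261),.07),('square',(270.5,237),.07),('cross',(276,268),.07),('tip',(388,269),.005),('tail',(453,276),.008)):print(n,at_z('top',u,z))
E
```

```text
round [0.5446 0.1183 0.07  ]
square [0.6002 0.0571 0.07  ]
cross [0.5296 0.0433 0.07  ]
tip [ 0.5336 -0.2228  0.005 ]
tail [ 0.5184 -0.3794  0.008 ]
```

View pics/crop0.png

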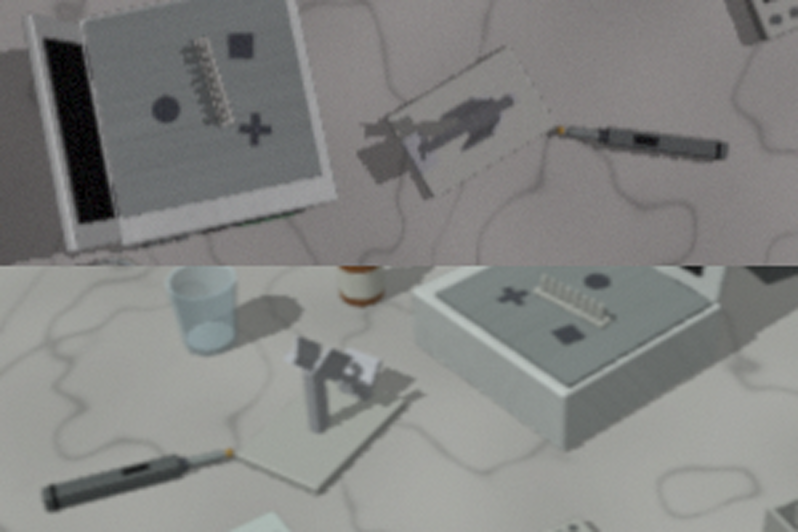

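>>> jog_arm(
  deltas=[
    [[40,-10,-20,0,0,0,60],[40,-10,-20,0,0,0,60],[40,-10,-20,0,0,0,60],[40,-10,-20,0,0,0,60],[40,-10,-20,0,0,0,60]],
  ],
)

```text
clock: 1.55
eef_pos: [0.3608, -0.3349, 0.3309]
tool_rot: [0.981, 0.193, -0.002, -0.003]
ft_force: [0.8, 0.1, 0.2]
grip_width: 0.0599
```

>>> jog_arm(
  deltas=[
    [[40,-10,0,0,0,0,60],[40,-10,0,0,0,0,60],[40,-10,0,0,0,0,60],[10,0,0,0,0,0,60],[0,0,0,0,0,0,60]],
  ],
)

```text
clock: 2.05
eef_pos: [0.4788, -0.2517, 0.335]
tool_rot: [0.98, 0.197, 0.002, 0.0]
ft_force: [-0.7, -0.2, 0.1]
grip_width: 0.0598
```

```bash
python3 - <<'E'
from h import *
np.set_printoptions(precision=4,suppress=True)
o=get_obs();im=save('wrist','w1.png');print(o['eef_pos'],o['tool_rot'],o['clock'],o['joint_pos']);m=camera_model('wrist');print(m['fovy'],m['cx'],m['cy'],np.array(m['T_tool_cam']))
for n,z in dict(probe=.008,probe_tip=.0045,rest=.05).items():
    for r in masks_of(n,'wrist')[:2]:
        q=rect(r['pixels']);print(n,round(r['conf'],2),np.round(r['at']),at_z('wrist',r['at'],z,o),q)
E
```

```text
[ 0.4788 -0.2517  0.335 ] [0.9805 0.1967 0.0017 0.0002] 2.05 [-0.485   0.3075  0.3613  1.6217  0.0018  2.2606]
65.70646984690485 322.1844740481813 241.762285599331 [[ 0.0002 -0.9546 -0.2978  0.0756]
 [ 1.     -0.0003  0.0016 -0.0006]
 [-0.0016 -0.2978  0.9546 -0.1414]
 [ 0.      0.      0.      1.    ]]
probe 0.8 [379. 178.] [ 0.5219 -0.3131  0.008 ] ((371.8774719238281, 171.7289581298828), (120.21994018554688, 13.876384735107422), 31.239215850830078)
probe 0.18 [122.  16.] [0.608  0.1011 0.008 ] ((122.5862045288086, 17.534482955932617), (14.112845420837402, 18.383838653564453), 21.801410675048828)
probe_tip 0.46 [323. 140.] [ 0.5382 -0.2282  0.0045] ((322.7500305175781, 144.7500457763672), (7.77817440032959, 5.656853675842285), 45.0)
```

View pics/w1.png

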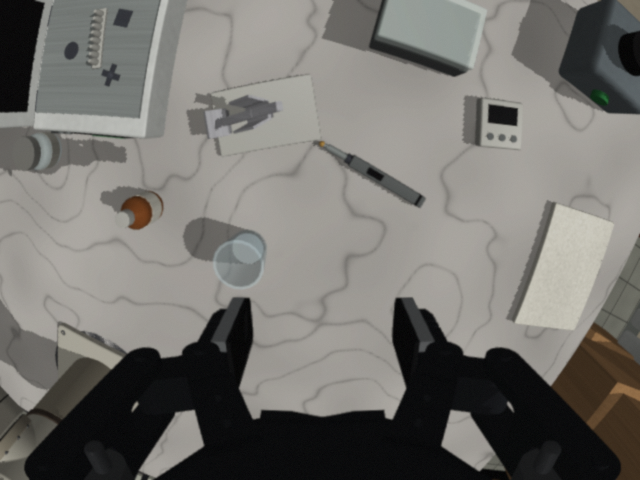

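Wrist view: probe from its tip at (323,144) to its tail at (422,203), rest base around (262,113), strip at (95,38). The probe tip points at the rest. I'll get closer to the rest on the way to the strip.

>>> jog_arm(
  deltas=[
    [[5,-25,30,0,0,0,60],[5,-25,30,0,0,0,60],[5,-25,30,0,0,0,60],[0,0,0,0,0,0,60]],
  ],
)

```text
clock: 2.65
eef_pos: [0.4568, -0.1818, 0.2426]
tool_rot: [0.982, 0.188, 0.001, 0.001]
ft_force: [-0.2, 0.2, -0.9]
grip_width: 0.0598
```

```bash
python3 - <<'E'
from h import *
np.set_printoptions(precision=4,suppress=True)
o=get_obs();im=save('wrist','w2.png');print(o['eef_pos'],o['tool_rot'],o['clock'])
import json;json.dump({k:np.array(o[k]).tolist() for k in('eef_pos','tool_rot')},open('w2.json','w'))
p=proj('wrist',[.54,-.147,.03],o).astype(int);print(p)
x0,y0=max(p[0]-100,0),max(p[1]-75,0);print(x0,y0)
cv2.imwrite('pics/w2c.png',cv2.resize(im[y0:y0+150,x0:x0+200,::-1],None,fx=4,fy=4,interpolation=cv2.INTER_CUBIC))
E
```

```text
[ 0.4568 -0.1818  0.2426] [0.9821 0.1882 0.0014 0.0013] 2.65
[319 114]
219 39
```

View pics/w2c.png

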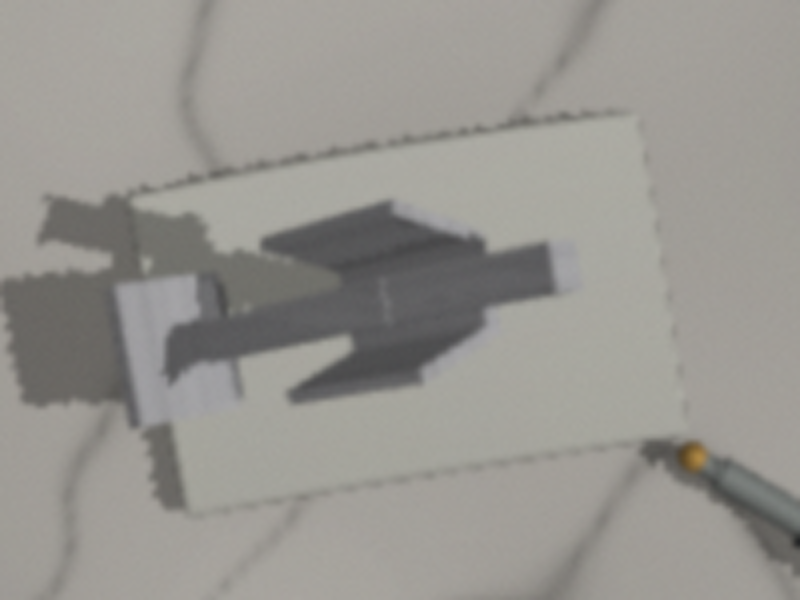

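The end plate, and so the low end, is at the left of the crop; the trough rises to the right. I'll compute the rest frame from the base corners while heading for the strip.

>>> jog_arm(
  deltas=[
    [[33,-36,-4,0,0,0,50],[33,-36,-4,0,0,0,50],[33,-36,0,0,0,0,50],[33,-36,0,0,0,0,50],[33,-36,0,0,0,0,50]],
  ],
)

```text
clock: 3.2
eef_pos: [0.5562, 0.0347, 0.2642]
tool_rot: [0.985, 0.174, 0.014, 0.009]
ft_force: [0.6, -0.0, 0.4]
grip_width: 0.0501
```

>>> jog_arm(
  deltas=[
    [[15,-12,0,0,0,0,50],[0,0,0,0,0,0,50]],
  ],
)

```text
clock: 3.4
eef_pos: [0.5717, 0.0546, 0.2683]
tool_rot: [0.984, 0.176, 0.019, 0.009]
ft_force: [-0.8, -0.9, 0.5]
grip_width: 0.0502
```

```bash
python3 - <<'E'
from h import *
import json
np.set_printoptions(precision=4,suppress=True)
w2=json.load(open('w2.json'))
c=np.array([[130,195],[635,112],[687,440],[188,515]])/4+[219,39]
P=np.array([at_z('wrist',u,.01,w2) for u in c]);print(P);print('ctr',P.mean(0),'len',[np.linalg.norm(P[i]-P[(i+1)%4]) for i in range(4)])
v=P[1]-P[0]+P[2]-P[3];print('yaw',np.degrees(np.arctan2(v[1],v[0])))
print('probetip',at_z('wrist',np.array([693,457])/4+[219,39],.0045,w2))
o=get_obs();im=save('wrist','w3.png');print(o['eef_pos'],o['tool_rot'],o['clock'],o['joint_pos'])
json.dump({k:np.array(o[k]).tolist() for k in('eef_pos','tool_rot')},open('w3.json','w'))
for n,z in dict(strip=.08,strip_mid=.08,point_round=.07,point_square=.07,point_cross=.07).items():
    for r in masks_of(n,'wrist')[:2]:
        q=rect(r['pixels']);b=cv2.boxPoints(q);B=np.array([at_z('wrist',u,z,o)[:2] for u in b])
        print(n,round(r['conf'],2),np.round(r['at']),at_z('wrist',r['at'],z,o),np.round(q[0]),np.round(q[1]),B.mean(0))
        if n=='strip': print(B)
cv2.imwrite('pics/w3c.png',cv2.resize(im[20:320,120:520,::-1],None,fx=2,fy=2,interpolation=cv2.INTER_CUBIC))
E
```

```text
[[ 0.5426 -0.0727  0.01  ]
 [ 0.6084 -0.1816  0.01  ]
 [ 0.536  -0.2256  0.01  ]
 [ 0.4713 -0.1156  0.01  ]]
ctr [ 0.5395 -0.1489  0.01  ] len [np.float64(0.12720196426748578), np.float64(0.08467504660503693), np.float64(0.1275580171080289), np.float64(0.08317634967086492)]
yaw -59.187579014074515
probetip [ 0.5327 -0.2298  0.0045]
[0.5717 0.0546 0.2683] [0.9842 0.1759 0.0189 0.0088] 3.4 [ 0.1031  0.3481  0.247   1.4307 -0.0147  2.8907]
strip 0.62 [294. 213.] [0.5706 0.0766 0.08  ] [290. 212.] [17. 83.] [0.5691 0.0802]
[[0.5297 0.0754]
 [0.6034 0.0995]
 [0.6082 0.0853]
 [0.5349 0.0605]]
strip_mid 0.85 [292. 213.] [0.5698 0.0785 0.08  ] [291. 212.] [15. 82.] [0.5696 0.08  ]
point_round 0.72 [465. 288.] [ 0.5554 -0.1182  0.07  ] [462. 296.] [ 87. 104.] [ 0.5446 -0.1247]
point_round 0.7 [244. 222.] [0.5448 0.119  0.07  ] [243. 222.] [24. 24.] [0.544  0.1198]
point_square 0.7 [290. 213.] [0.5675 0.0804 0.07  ] [292. 212.] [82. 15.] [0.5679 0.079 ]
point_square 0.55 [325. 193.] [0.5962 0.0561 0.07  ] [325. 190.] [24. 24.] [0.599  0.0573]
point_cross 0.66 [310. 263.] [0.5271 0.0454 0.07  ] [312. 263.] [22. 23.] [0.5278 0.044 ]
```

View pics/w3c.png

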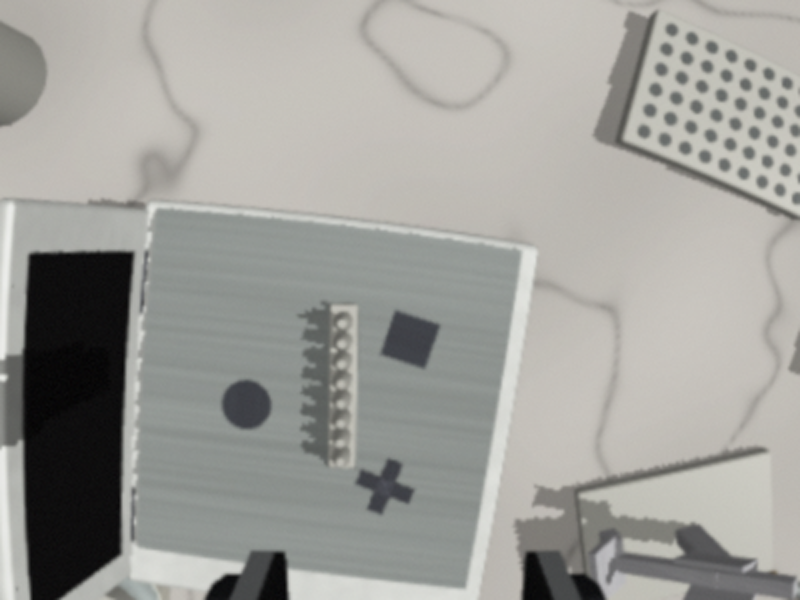

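```bash
cat >> h.py <<'E'
def ori(zdir,xdir):
    z=np.array(zdir,float);z/=np.linalg.norm(z);x=np.array(xdir,float);x-=z*(x@z);x/=np.linalg.norm(x)
    return R.from_matrix(np.c_[x,np.cross(z,x),z])
def yawx(d): return ori([0,0,-1],[np.cos(np.radians(d)),np.sin(np.radians(d)),0])
def delta(pos,rot,o=None):
    o=o or get_obs();r=R.from_quat(o['tool_rot'])
    print('shift mm',np.round(r.inv().apply(np.array(pos)-o['eef_pos'])*1000,1),'turn deg',np.round(np.degrees((r.inv()*rot).as_rotvec()),1),'clock',o['clock'],'w',np.round(o['grip_width'],4),'pos',np.round(o['eef_pos'],4),'f',np.round(o['ft_force'],1))
E
python3 - <<'E'
from h import *
delta([.5695,.079,.11],yawx(18.2))
E
```

```text
shift mm [  5.3 -29.  156.6] turn deg [ 1.3 -1.7  1.8] clock 3.7 w 0.0495 pos [0.5687 0.0517 0.267 ] f [-0.1 -0.5  0.4]
```

>>> jog_arm(
  deltas=[
    [[2,-15,20,1.3,-1.7,1.8,40],[2,-15,30,0,0,0,40],[0,0,40,0,0,0,40],[0,0,40,0,0,0,40],[0,0,20,0,0,0,40]],
  ],
)

```text
clock: 4.2
eef_pos: [0.5669, 0.0757, 0.1192]
tool_rot: [0.988, 0.152, 0.007, 0.0]
ft_force: [-0.6, -0.6, 0.4]
grip_width: 0.0399
```

```bash
python3 - <<'E'
from h import *
delta([.5695,.079,.074],yawx(18.2))
E
```

```text
shift mm [ 2.8 -2.5 45.3] turn deg [ 0.1 -0.8 -0.7] clock 4.2 w 0.0399 pos [0.5669 0.0757 0.1192] f [-0.6 -0.6  0.4]
```

>>> jog_arm(
  deltas=[
    [[3,-2,20,0,-0.8,-0.7,40],[0,0,20,0,0,0,40],[0,0,5,0,0,0,40],[0,0,0,0,0,0,0],[0,0,0,0,0,0,0]],
  ],
)

```text
clock: 4.7
eef_pos: [0.566, 0.073, 0.071]
tool_rot: [0.988, 0.155, -0.003, 0.001]
ft_force: [-1.3, 1.4, 7.1]
grip_width: 0.0119
```

>>> jog_arm(
  deltas=[
    [[0,0,0,0,0,0,0],[0,0,0,0,0,0,0],[0,0,0,0,0,0,0],[0,0,-10,0,0,0,0],[0,0,-20,0,0,0,0]],
  ],
)

```text
clock: 5.2
eef_pos: [0.566, 0.0724, 0.1034]
tool_rot: [0.988, 0.154, -0.003, 0.002]
ft_force: [-0.2, 0.4, 0.2]
grip_width: 0.0105
```

>>> jog_arm(
  deltas=[
    [[0,0,-40,0,0,0,0],[0,0,-40,0,0,0,0],[0,0,-40,0,0,0,0],[0,0,-15,0,0,0,0]],
  ],
)

```text
clock: 5.6
eef_pos: [0.5659, 0.0731, 0.2463]
tool_rot: [0.988, 0.155, -0.003, 0.002]
ft_force: [-0.1, 0.4, -0.0]
grip_width: 0.0101
```

```bash
python3 - <<'E'
from h import *
delta([.467,.382,.235],yawx(60))
save('scene','s1.png')
for n in('strip','bin'):
  for r in masks_of(n,'scene')[:1]:print(n,r['conf'],r['at'])
E
```

```text
shift mm [ 2.000e-01 -3.244e+02  1.050e+01] turn deg [ -0.    0.4 -42.2] clock 5.6 w 0.0101 pos [0.5659 0.0731 0.2463] f [-0.1  0.4 -0. ]
strip 0.53 [375.0, 167.3]
bin 0.69 [452.1, 189.8]
```

>>> jog_arm(
  deltas=[
    [[0,-42,0,0,0,-8.4,0],[6,-41,0,0,0,-8.4,0],[12,-40,0,0,0,-8.4,0],[17,-38,0,0,0,-8.4,0],[23,-35,0,0,0,-8,0]],
  ],
)

```text
clock: 6.25
eef_pos: [0.495, 0.2696, 0.2332]
tool_rot: [0.865, 0.502, -0.012, -0.001]
ft_force: [1.9, 0.4, -1.3]
grip_width: 0.0104
```

```bash
python3 - <<'E'
from h import *
delta([.467,.382,.235],yawx(60))
save('scene','s1.png')
for n in('strip','bin'):
  for r in masks_of(n,'scene')[:1]:print(n,r['conf'],r['at'])
E
```

```text
shift mm [ 83.6 -80.2  -2.5] turn deg [-0.8  1.2  0.2] clock 6.25 w 0.0104 pos [0.495  0.2696 0.2332] f [ 1.9  0.4 -1.3]
strip 0.49 [429.5, 136.8]
bin 0.77 [448.3, 186.4]
```

>>> jog_arm(
  deltas=[
    [[30,-28,0,0,0,0,0],[28,-27,15,0,0,0,0],[26,-26,40,0,0,0,0],[0,0,40,0,0,0,0],[0,0,15,0,0,0,0]],
  ],
)

```text
clock: 6.9
eef_pos: [0.4665, 0.3784, 0.1193]
tool_rot: [0.869, 0.495, -0.013, 0.001]
ft_force: [-0.8, 0.8, 0.3]
grip_width: 0.0101
```

```bash
python3 - <<'E'
from h import *
delta([.467,.382,.1],yawx(60))
o=get_obs()
im=save('wrist','w4.png');cv2.imwrite('pics/w4.png',im[:,:,::-1])
for n in('strip','bin'):
  for r in masks_of(n,'wrist')[:2]:print(n,r['conf'],r['at'],at_z('wrist',r['at'],.085,o))
E
```

```text
shift mm [ 3.8 -1.2 19.2] turn deg [-0.6  1.3 -0.6] clock 6.9 w 0.0101 pos [0.4665 0.3784 0.1193] f [-0.8  0.8  0.3]
strip 0.85 [321.0, 289.8] [0.46224286 0.37404039 0.085     ]
bin 0.7 [327.3, 211.4] [0.48617507 0.4084553  0.085     ]
```

View pics/w4.png

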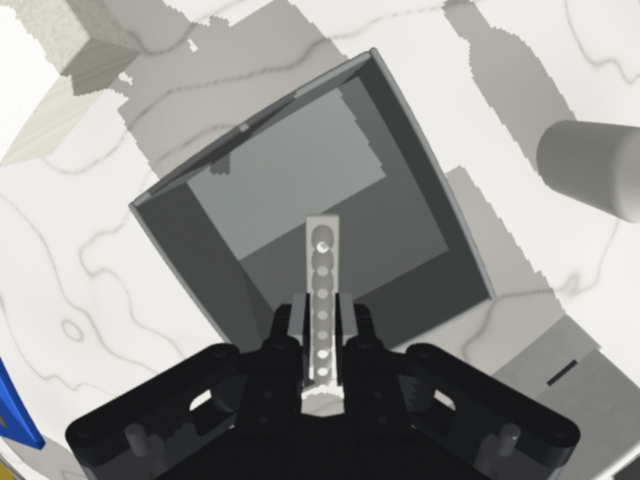

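The strip is held at (321,300) over the bin, whose rim corners are at (132,207), (375,50) and (493,297). I'll shift forward slightly and release.

>>> jog_arm(
  deltas=[
    [[18,0,10,0,0,0,0],[0,0,20,0,0,0,0],[0,0,0,0,0,0,40],[0,0,0,0,0,0,40],[0,0,0,0,0,0,40]],
  ],
)

```text
clock: 7.55
eef_pos: [0.4835, 0.3926, 0.1]
tool_rot: [0.871, 0.491, -0.005, 0.0]
ft_force: [0.1, 0.6, 0.7]
grip_width: 0.04
```

>>> jog_arm(
  deltas=[
    [[0,0,-40,0,0,0,40],[0,0,-40,0,0,0,40],[0,0,-40,0,0,0,40],[0,0,-30,0,0,0,40]],
  ],
)

```text
clock: 7.95
eef_pos: [0.4835, 0.3904, 0.2546]
tool_rot: [0.872, 0.49, -0.008, 0.001]
ft_force: [-0.0, 1.4, -0.7]
grip_width: 0.0399
```

```bash
python3 - <<'E'
from h import *
o=get_obs();save('wrist','w5.png')
for n in('strip','bin'):
  for r in masks_of(n,'wrist')[:2]:print(n,r['conf'],r['at'],at_z('wrist',r['at'],.01,o))
# probe grasp: tail/tip
t=np.array([.5327,-.2298]);u=np.array([np.cos(np.radians(84.5)),np.sin(np.radians(84.5))])
delta([.52,-.35,.235],yawx(84.5));print(o['joint_pos'])
E
```

```text
strip 0.71 [325.8, 187.5] [0.49105649 0.39892414 0.01      ]
strip 0.55 [515.4, 168.5] [0.68929499 0.31094811 0.01      ]
bin 0.83 [311.8, 216.3] [0.46211617 0.37999178 0.01      ]
shift mm [-614.4  415.8   24.6] turn deg [ -0.4   0.6 -25.8] clock 8.1 w 0.0402 pos [0.4845 0.3912 0.255 ] f [ 0.7 -0.2 -0.3]
[6.78641560e-01 5.00726749e-01 4.44626322e-01 1.53098643e+00
 1.10935782e-03 2.79628752e+00]
```

>>> jog_arm(
  deltas=[
    [[-40,27,0,0,0,-5,40],[-42,24,0,0,0,-5,40],[-43,20,0,0,0,-5,40],[-45,16,0,0,0,-5,40],[-46,12,0,0,0,-5,40]],
  ],
)

```text
clock: 8.6
eef_pos: [0.4977, 0.15, 0.2517]
tool_rot: [0.735, 0.678, -0.008, -0.002]
ft_force: [0.8, 0.1, 1.1]
grip_width: 0.04
```

>>> jog_arm(
  deltas=[
    [[-47,7,0,0,0,0,40],[-47,7,0,0,0,0,40],[-47,7,0,0,0,0,40],[-47,7,0,0,0,0,40],[-47,7,0,0,0,0,40]],
  ],
)

```text
clock: 9.1
eef_pos: [0.509, -0.0973, 0.2506]
tool_rot: [0.735, 0.678, -0.01, -0.003]
ft_force: [1.0, 0.5, 0.2]
grip_width: 0.0402
```

```bash
python3 - <<'E'
from h import *
delta([.515,-.35,.235],yawx(84.5))
E
```

```text
shift mm [-251.3   26.5   17.5] turn deg [-1.   0.6  0.9] clock 9.1 w 0.0402 pos [ 0.509  -0.0973  0.2506] f [1.  0.5 0.2]
```

>>> jog_arm(
  deltas=[
    [[-48,5,4,-0.5,0.3,0.5,40],[-48,5,8,-0.5,0.3,0.4,40],[-48,5,8,0,0,0,40],[-48,5,12,0,0,0,40],[-48,5,12,0,0,0,40]],
  ],
)

```text
clock: 9.6
eef_pos: [0.5081, -0.3427, 0.206]
tool_rot: [0.741, 0.671, 0.001, -0.001]
ft_force: [1.1, -0.4, 0.9]
grip_width: 0.0397
```

>>> jog_arm(
  deltas=[
    [[0,0,20,0,0,0,40],[0,0,0,0,0,0,40]],
  ],
)

```text
clock: 9.8
eef_pos: [0.5042, -0.3489, 0.1808]
tool_rot: [0.744, 0.668, -0.001, -0.003]
ft_force: [-0.7, 1.1, -0.3]
grip_width: 0.0401
```

```bash
python3 - <<'E'
from h import *
o=get_obs();im=save('wrist','w6.png')
print(o['eef_pos'],2*np.degrees(np.arctan2(o['tool_rot'][1],o['tool_rot'][0])))
for n,z in(('probe',.012),('probe_tail',.012),('probe_tip',.0045)):
  for r in masks_of(n,'wrist')[:1]:
    q=rect(r['pixels']);B=np.array([at_z('wrist',u,z,o)[:2] for u in cv2.boxPoints(q)])
    print(n,r['conf'],np.round(r['at']),at_z('wrist',r['at'],z,o)[:2],B.round(4).tolist())
    if n=='probe':
        ys,xs=np.nonzero(r['pixels']);P=np.array([at_z('wrist',(x,y),z,o)[:2] for x,y in zip(xs[::5],ys[::5])]);c=P.mean(0);w,v=np.linalg.eigh(np.cov((P-c).T));d=v[:,1]*np.sign(v[1,1]);s=(P-c)@d
        print('pca',c,np.degrees(np.arctan2(d[1],d[0])),'ends',c+d*s.min(),c+d*s.max(),np.ptp(s))
cv2.imwrite('pics/w6.png',im[:,:,::-1])
E
```

```text
[ 0.50424206 -0.34890828  0.18081136] 83.77400250667354
probe 0.84 [340. 169.] [ 0.52194561 -0.30744417] [[0.5069, -0.3772], [0.5251, -0.2246], [0.5416, -0.2264], [0.5246, -0.3794]]
pca [ 0.52318763 -0.30759024] 83.63518123810549 ends [ 0.51531162 -0.3781978 ] [ 0.53234826 -0.22546618] 0.15367886521578844
probe_tail 0.89 [342. 169.] [ 0.52390725 -0.30713275] [[0.5069, -0.3772], [0.525, -0.2263], [0.5422, -0.2282], [0.5254, -0.3795]]
probe_tip 0.68 [341. 174.] [ 0.5232971  -0.31247339] [[0.5072, -0.3798], [0.5252, -0.2243], [0.542, -0.2261], [0.5253, -0.3819]]
```

View pics/w6.png

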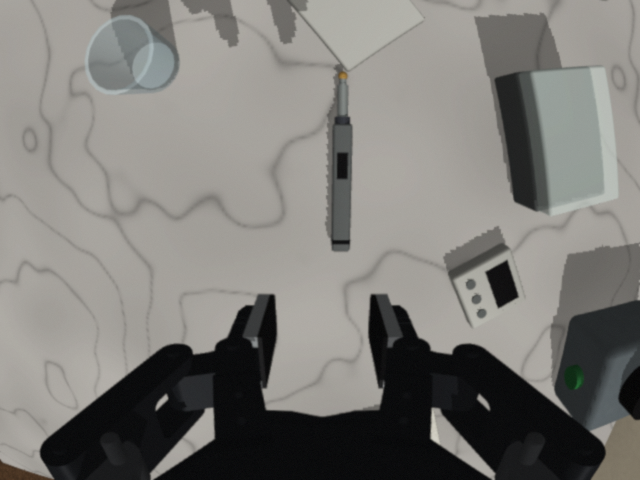

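```bash
python3 - <<'E'
from h import *
delta([.5184,-.352,.05],yawx(83.6))
E
```

```text
shift mm [ -2.4  10.8 136.2] turn deg [0.2 0.1 0.4] clock 10.0 w 0.0401 pos [ 0.5075 -0.3483  0.1862] f [ 0.8 -0.4  0.1]
```

>>> jog_arm(
  deltas=[
    [[-2,11,35,0,0,0,40],[0,0,40,0,0,0,40],[0,0,40,0,0,0,40],[0,0,15,0,0,0,40]],
  ],
)

```text
clock: 10.4
eef_pos: [0.5282, -0.3511, 0.0651]
tool_rot: [0.74, 0.672, 0.003, 0.012]
ft_force: [-1.1, -0.7, 0.3]
grip_width: 0.0397
```

```bash
python3 - <<'E'
from h import *
delta([.5184,-.352,.005],yawx(83.6))
E
```

```text
shift mm [ -1.1 -11.   59.9] turn deg [1.3 0.7 0.9] clock 10.4 w 0.0397 pos [ 0.5282 -0.3511  0.0651] f [-1.1 -0.7  0.3]
```

>>> jog_arm(
  deltas=[
    [[-1,-8,25,1,0.5,0.9,40],[0,0,15,0,0,0,40],[0,0,0,0,0,0,40]],
  ],
)

```text
clock: 10.7
eef_pos: [0.5231, -0.3477, 0.0256]
tool_rot: [0.743, 0.669, 0.001, 0.004]
ft_force: [0.6, 0.8, 0.1]
grip_width: 0.0399
```

```bash
python3 - <<'E'
from h import *
delta([.5184,-.352,.005],yawx(83.6))
E
```

```text
shift mm [-4.7 -4.4 20.5] turn deg [0.4 0.2 0.4] clock 10.7 w 0.0399 pos [ 0.5231 -0.3477  0.0256] f [0.6 0.8 0.1]
```

>>> jog_arm(
  deltas=[
    [[-5,-4,15,0.4,0.2,0.4,40],[0,0,4,0,0,0,40],[0,0,0,0,0,0,8],[0,0,0,0,0,0,8],[0,0,0,0,0,0,8]],
  ],
)

```text
clock: 11.2
eef_pos: [0.5224, -0.3529, 0.011]
tool_rot: [0.745, 0.667, 0.001, 0.004]
ft_force: [0.7, 0.3, -1.0]
grip_width: 0.0135
```

>>> jog_arm(
  deltas=[
    [[0,0,0,0,0,0,8],[0,0,0,0,0,0,8]],
  ],
)

```text
clock: 11.4
eef_pos: [0.5228, -0.3533, 0.0117]
tool_rot: [0.745, 0.667, 0.001, 0.005]
ft_force: [-0.2, 0.1, -0.1]
grip_width: 0.0138
```

>>> jog_arm(
  deltas=[
    [[0,0,0,0,0,0,35],[0,0,0,0,0,0,35],[-1,-2,8,0,0,0,35],[0,0,0,0,0,0,35]],
  ],
)

```text
clock: 11.8
eef_pos: [0.521, -0.3544, 0.0038]
tool_rot: [0.745, 0.667, 0.001, 0.005]
ft_force: [0.2, 1.3, -0.3]
grip_width: 0.0353
```

```bash
python3 - <<'E'
from h import *
delta([.5184,-.352,.003],yawx(83.6))
E
```

```text
shift mm [ 2.1 -2.9  0.7] turn deg [0.6 0.3 0.1] clock 11.8 w 0.0353 pos [ 0.521  -0.3544  0.0038] f [ 0.2  1.3 -0.3]
```

>>> jog_arm(
  deltas=[
    [[0,0,0,0,0,0,0],[0,0,0,0,0,0,0],[0,0,0,0,0,0,0],[0,0,0,0,0,0,0],[0,0,-10,0,0,0,0]],
  ],
)

```text
clock: 12.3
eef_pos: [0.5196, -0.3537, 0.0122]
tool_rot: [0.745, 0.667, 0.001, 0.003]
ft_force: [-0.9, 0.4, -1.1]
grip_width: 0.0142
```

>>> jog_arm(
  deltas=[
    [[0,0,-40,0,0,0,0],[0,0,-40,0,0,0,0],[0,0,-40,0,0,0,0],[0,0,-40,0,0,0,0],[0,0,0,0,0,0,0]],
  ],
)

```text
clock: 12.8
eef_pos: [0.5176, -0.3524, 0.1801]
tool_rot: [0.745, 0.667, 0.001, 0.002]
ft_force: [0.6, -0.6, -0.2]
grip_width: 0.0142
```

```bash
python3 - <<'E'
from h import *
o=get_obs();im=save('wrist','w7.png');sc=save('scene','s7.png')
print(o['joint_pos'])
cv2.imwrite('pics/c7.png',np.hstack([im[:,120:520,::-1],cv2.resize(sc[150:350,50:217,::-1],(400,480))]))
delta(o['eef_pos'],yawx(83.6))
E
```

```text
[-5.97643182e-01  5.13237394e-01  2.72707628e-01  1.32551084e+00
 -6.28550881e-05  1.08300297e+00]
shift mm [-1.3  2.5 -5.7] turn deg [-0.2 -0.1  0.1] clock 12.9 w 0.0141 pos [ 0.5153 -0.3508  0.1744] f [ 0.4 -0.6 -1.6]
```

View pics/c7.png

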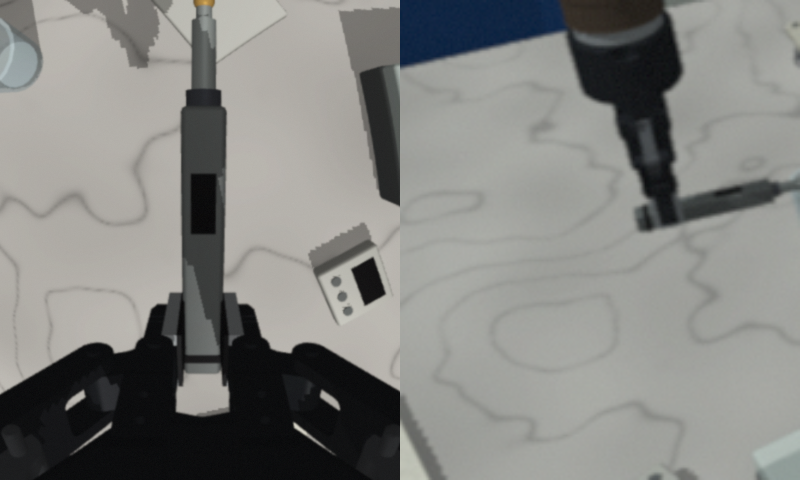

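```bash
cat >> h.py <<'E'
from scipy.spatial.transform import Slerp
def plan(pos,rot,o=None):
    o=o or get_obs();r0=R.from_quat(o['tool_rot']);p0=np.array(o['eef_pos']);delta(pos,rot,o)
    rv=(r0.inv()*rot);n=int(max(np.ceil(np.degrees(rv.magnitude())/7.9),np.ceil(np.linalg.norm(pos-p0)/.042),1))
    S=Slerp([0,1],R.concatenate([r0,rot]));w=np.degrees(rv.as_rotvec())/n
    for k in range(n): print(np.round(S([k/n])[0].inv().apply((pos-p0)/n)*1000,0),np.round(w,1))
RO=np.array([.5395,-.149,0]);RY=np.radians(-59.2);X=np.array([np.cos(RY),np.sin(RY),0]);Zu=np.array([0,0,1.])
TIP=RO-.055*X+.035*Zu; UP=(X+Zu)/2**.5; NRM=(Zu-X)/2**.5
E
python3 - <<'E'
from h import *
o=get_obs();T=R.from_quat(o['tool_rot'])
print('tip pred px',proj('wrist',T.apply([.13,0,-.004])+o['eef_pos'],o),'tail',proj('wrist',T.apply([-.025,0,-.004])+o['eef_pos'],o))
rot=ori(-NRM,-UP);g=TIP+.130*UP-.004*NRM
print('goal',g,rot.as_quat())
plan(g+.08*NRM+.03*UP+.03*Zu,rot)
E
```

```text
tip pred px [323.76887752  -9.43484605] tail [323.40838184 365.12698956]
goal [ 0.55985489 -0.18314564  0.12409545] [ 0.45634278  0.80330857 -0.18902337  0.3327413 ]
shift mm [199.8   4.4 -57.1] turn deg [-14.7 -43.6 -35.1] clock 12.9 w 0.0141 pos [ 0.5153 -0.3508  0.1744] f [ 0.4 -0.6 -1.6]
[25.  1. -7.] [-1.8 -5.4 -4.4]
[24.  3. -9.] [-1.8 -5.4 -4.4]
[ 23.   5. -12.] [-1.8 -5.4 -4.4]
[ 21.   7. -13.] [-1.8 -5.4 -4.4]
[ 19.   9. -15.] [-1.8 -5.4 -4.4]
[ 17.  11. -16.] [-1.8 -5.4 -4.4]
[ 14.  13. -18.] [-1.8 -5.4 -4.4]
[ 12.  14. -18.] [-1.8 -5.4 -4.4]
```

>>> jog_arm(
  deltas=[
    [[25,1,-10,-1.8,-5.4,-4.4,0],[24,3,-10,-1.8,-5.4,-4.4,0],[23,5,-12,-1.8,-5.4,-4.4,0],[21,7,-13,-1.8,-5.4,-4.4,0],[19,9,-15,-1.8,-5.4,-4.4,0]],
  ],
)

```text
clock: 13.4
eef_pos: [0.5281, -0.2279, 0.201]
tool_rot: [0.58, 0.778, -0.129, 0.207]
ft_force: [0.4, -0.2, 0.3]
grip_width: 0.0144
```

```bash
python3 - <<'E'
from h import *
rot=ori(-NRM,-UP);g=TIP+.130*UP-.004*NRM
plan(g+.08*NRM+.03*UP+.03*Zu,rot);print(get_obs()['joint_pos'])
E
```

```text
shift mm [ 45.8  36.5 -57.9] turn deg [ -6.3 -16.5 -12.3] clock 13.4 w 0.0144 pos [ 0.5281 -0.2279  0.201 ] f [ 0.4 -0.2  0.3]
[ 15.  12. -19.] [-2.1 -5.5 -4.1]
[ 12.  14. -20.] [-2.1 -5.5 -4.1]
[  9.  15. -21.] [-2.1 -5.5 -4.1]
[-0.19579732  0.20099279 -0.23576582  0.85184614 -0.40942525  1.02611804]
```

>>> jog_arm(
  deltas=[
    [[15,12,-19,-2.1,-5.5,-4.1,0],[12,14,-20,-2.1,-5.5,-4.1,0],[9,15,-21,-2.1,-5.5,-4.1,0],[0,0,0,0,0,0,0]],
  ],
)

```text
clock: 13.8
eef_pos: [0.5351, -0.1456, 0.2242]
tool_rot: [0.446, 0.809, -0.192, 0.332]
ft_force: [-0.1, -0.1, -0.8]
grip_width: 0.0143
```

```bash
python3 - <<'E'
from h import *
rot=ori(-NRM,-UP);g=TIP+.130*UP-.004*NRM
plan(g+.05*NRM+.01*UP,rot)
o=get_obs();im=save('wrist','w8.png');T=R.from_quat(o['tool_rot'])
q=lambda p:np.round(proj('wrist',p,o)).astype(int)
v=im.copy()
for p,c in((TIP,(255,0,0)),(TIP+.155*UP,(255,0,0)),(TIP+.108*UP-.008*NRM,(0,255,0)),(TIP-.008*NRM,(0,255,0)),(T.apply([.13,0,-.004])+o['eef_pos'],(0,0,255))):
    cv2.circle(v,tuple(int(i) for i in q(p)),3,c,1)
B=[RO+a*X+b*np.cross(Zu,X)+.01*Zu for a,b in((.065,.0425),(.065,-.0425),(-.065,-.0425),(-.065,.0425))]
for i in range(4): cv2.line(v,tuple(int(k) for k in q(B[i])),tuple(int(k) for k in q(B[(i+1)%4])),(255,255,0),1)
for s in(44,84):
    for w in(-.01,.01): cv2.circle(v,tuple(int(k) for k in q(TIP+s/1000*UP+w*np.cross(Zu,X))),3,(0,255,255),1)
cv2.imwrite('pics/w8c.png',cv2.resize(v[0:400,60:590,::-1],None,fx=1.5,fy=1.5,interpolation=cv2.INTER_CUBIC))
E
```

```text
shift mm [29.   2.6 52.5] turn deg [0.1 0.1 1.4] clock 13.8 w 0.0143 pos [ 0.5351 -0.1456  0.2242] f [-0.1 -0.1 -0.8]
[15.  1. 26.] [0.1 0.1 0.7]
[15.  1. 26.] [0.1 0.1 0.7]
```

View pics/w8c.png

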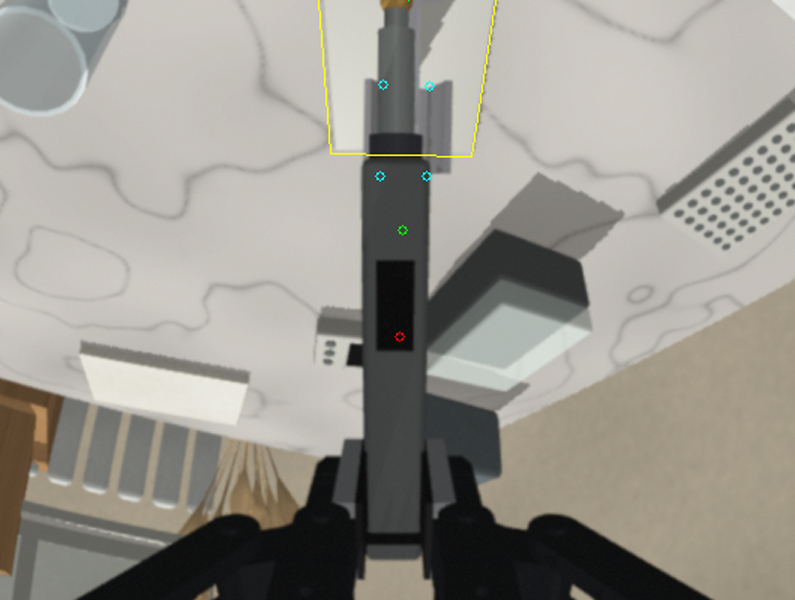

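The predicted base outline (yellow) and cheek points agree with the picture, within about a millimetre. Lowering.

>>> jog_arm(
  deltas=[
    [[14,1,20,0,0,0.7,0],[12,1,24,0,0,0.7,0],[0,0,0,0,0,0,0]],
  ],
)

```text
clock: 14.15
eef_pos: [0.5425, -0.1584, 0.172]
tool_rot: [0.459, 0.803, -0.189, 0.331]
ft_force: [-1.0, 0.1, -0.7]
grip_width: 0.0143
```

```bash
python3 - <<'E'
from h import *
rot=ori(-NRM,-UP);g=TIP+.130*UP-.004*NRM
plan(g+.018*NRM+.004*UP,rot);plan(g,rot)
E
```

```text
shift mm [ 8.5  2.3 37.2] turn deg [-0.1 -0.2 -0.3] clock 14.15 w 0.0143 pos [ 0.5425 -0.1584  0.172 ] f [-1.   0.1 -0.7]
[ 8.  2. 37.] [-0.1 -0.2 -0.3]
shift mm [12.4  2.3 55.2] turn deg [-0.1 -0.2 -0.3] clock 14.15 w 0.0143 pos [ 0.5425 -0.1584  0.172 ] f [-1.   0.1 -0.7]
[ 6.  1. 28.] [-0.1 -0.1 -0.1]
[ 6.  1. 28.] [-0.1 -0.1 -0.1]
```

>>> jog_arm(
  deltas=[
    [[3,2,18,0,0,0,0],[3,0,17,0,0,0,0],[0,0,0,0,0,0,0]],
  ],
)

```text
clock: 14.45
eef_pos: [0.5542, -0.1787, 0.1423]
tool_rot: [0.461, 0.802, -0.19, 0.329]
ft_force: [-0.6, -0.3, -1.4]
grip_width: 0.014
```

```bash
python3 - <<'E'
from h import *
rot=ori(-NRM,-UP);g=TIP+.130*UP-.004*NRM
plan(g,rot)
E
```

```text
shift mm [ 8.   2.7 17.6] turn deg [-0.5 -0.3 -0.4] clock 14.45 w 0.014 pos [ 0.5542 -0.1787  0.1423] f [-0.6 -0.3 -1.4]
[ 8.  3. 18.] [-0.5 -0.3 -0.4]
```

>>> jog_arm(
  deltas=[
    [[3,2,8,0,0,0,0],[0,0,4,0,0,0,0],[0,0,0,0,0,0,0]],
  ],
)

```text
clock: 14.75
eef_pos: [0.56, -0.1847, 0.1329]
tool_rot: [0.463, 0.801, -0.19, 0.329]
ft_force: [0.7, -0.0, -0.7]
grip_width: 0.0142
```

```bash
python3 - <<'E'
from h import *
rot=ori(-NRM,-UP);g=TIP+.130*UP-.004*NRM
plan(g,rot)
E
```

```text
shift mm [7.2 0.7 5.3] turn deg [-0.6 -0.3 -0.6] clock 14.75 w 0.0142 pos [ 0.56   -0.1847  0.1329] f [ 0.7 -0.  -0.7]
[7. 1. 5.] [-0.6 -0.3 -0.6]
```

>>> jog_arm(
  deltas=[
    [[0,0,4,-0.3,0,-0.5,0],[4,0,0,0,0,0,0],[2,0,0,0,0,0,0]],
  ],
)

```text
clock: 15.05
eef_pos: [0.56, -0.1833, 0.127]
tool_rot: [0.458, 0.803, -0.189, 0.331]
ft_force: [-0.7, -0.1, -1.1]
grip_width: 0.0141
```

```bash
python3 - <<'E'
from h import *
rot=ori(-NRM,-UP);g=TIP+.130*UP-.004*NRM
plan(g,rot)
o=get_obs();print('force in tool',R.from_quat(o['tool_rot']).inv().apply(o['ft_force']))
sc=save('scene','s9.png');im=save('wrist','w9.png')
cv2.imwrite('pics/c9.png',np.hstack([cv2.resize(im[0:240,200:440,::-1],(400,400)),cv2.resize(sc[210:310,220:320,::-1],(400,400),interpolation=cv2.INTER_CUBIC)]))
E
```

```text
shift mm [ 2.2 -0.   1.9] turn deg [-0.2 -0.2 -0.1] clock 15.05 w 0.0141 pos [ 0.56   -0.1833  0.127 ] f [-0.7 -0.1 -1.1]
[ 2. -0.  2.] [-0.2 -0.2 -0.1]
force in tool [ 0.98361123 -0.65623092  0.64169565]
```

View pics/c9.png

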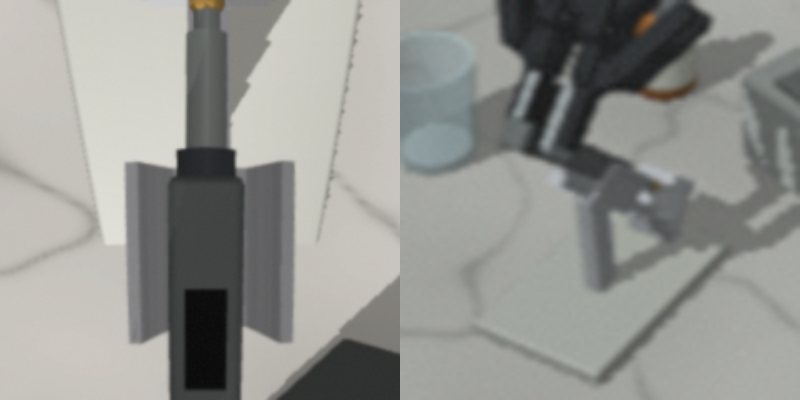

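The handle is centred between the cheeks. Now the last few millimetres to contact.

>>> jog_arm(
  deltas=[
    [[0,0,2,0,0,0,0],[0,0,1,0,0,0,0],[0,0,0,0,0,0,0]],
  ],
)

```text
clock: 15.45
eef_pos: [0.5611, -0.1845, 0.1252]
tool_rot: [0.457, 0.803, -0.189, 0.331]
ft_force: [-1.6, 2.5, 2.4]
grip_width: 0.0142
```

>>> jog_arm(
  deltas=[
    [[2,0,0,0,0,0,0],[1,0,0,0,0,0,0],[0,0,0,0,0,0,0]],
  ],
)

```text
clock: 15.75
eef_pos: [0.5606, -0.1827, 0.1237]
tool_rot: [0.458, 0.803, -0.189, 0.332]
ft_force: [-0.8, -0.4, 0.7]
grip_width: 0.0146
```

```bash
python3 - <<'E'
from h import *
rot=ori(-NRM,-UP);g=TIP+.130*UP-.004*NRM
plan(g,rot)
o=get_obs();print('force in tool',R.from_quat(o['tool_rot']).inv().apply(o['ft_force']))
E
```

```text
shift mm [-0.3 -0.8 -0.3] turn deg [-0.1 -0.1 -0.1] clock 15.75 w 0.0146 pos [ 0.5606 -0.1827  0.1237] f [-0.8 -0.4  0.7]
[-0. -1. -0.] [-0.1 -0.1 -0.1]
force in tool [-0.45966635 -0.87499909 -0.47728211]
```

>>> jog_arm(
  deltas=[
    [[1.5,0,0.5,0,0,0,0],[1.5,0,0,0,0,0,0]],
  ],
)

```text
clock: 15.95
eef_pos: [0.5607, -0.182, 0.1232]
tool_rot: [0.458, 0.802, -0.189, 0.334]
ft_force: [-1.1, 0.6, 1.4]
grip_width: 0.0141
```

```bash
python3 - <<'E'
from h import *
rot=ori(-NRM,-UP);g=TIP+.130*UP-.004*NRM
delta(g,rot)
o=get_obs();print('force in tool',R.from_quat(o['tool_rot']).inv().apply(o['ft_force']))
E
```

```text
shift mm [-1.  -1.3 -0.2] turn deg [-0.1  0.1 -0.3] clock 15.95 w 0.0141 pos [ 0.5607 -0.182   0.1232] f [-1.1  0.6  1.4]
force in tool [-0.21648461 -0.60258533 -1.69887903]
```

>>> jog_arm(
  deltas=[
    [[0,0,0,0,0,0,35],[0,0,0,0,0,0,35],[0,0,0,0,0,0,35],[0,0,-20,0,0,0,35],[0,0,-30,0,0,0,35]],
  ],
)

```text
clock: 16.45
eef_pos: [0.5405, -0.1525, 0.1552]
tool_rot: [0.459, 0.802, -0.191, 0.331]
ft_force: [-1.0, 0.0, 0.1]
grip_width: 0.0348
```

>>> jog_arm(
  deltas=[
    [[0,0,-30,0,0,0,35],[0,0,0,0,0,0,35]],
  ],
)

```text
clock: 16.65
eef_pos: [0.53, -0.1326, 0.1789]
tool_rot: [0.459, 0.802, -0.19, 0.332]
ft_force: [-0.2, -0.1, 0.3]
grip_width: 0.035
```

```bash
python3 - <<'E'
from h import *
o=get_obs();im=save('wrist','w10.png');sc=save('scene','s10.png')
print('pred tip px',proj('wrist',TIP,o),'tail',proj('wrist',TIP+.155*UP+.008*NRM,o),proj('scene',TIP),proj('scene',TIP+.155*UP))
for r in masks_of('probe','wrist')[:1]:
  ys,xs=np.nonzero(r['pixels']);print(r['conf'],[(y,xs[ys==y].mean()) for y in(ys.min(),ys.min()+10,ys.max()-10,ys.max())])
cv2.imwrite('pics/c10.png',np.hstack([cv2.resize(im[0:360,140:500,::-1],(400,400)),cv2.resize(sc[210:310,220:320,::-1],(400,400),interpolation=cv2.INTER_CUBIC)]))
# next grasp, vertical tool, on handle 131mm up
g=TIP+.131*UP
print('grasp pt',g); plan(g+np.array([0,0,.1]),yawx(120.8));plan(g+np.array([0,0,.1]),yawx(-59.2));print(o['joint_pos'])
E
```

```text
pred tip px [322.09281401  45.60561218] tail [323.02570497 301.10209696] [282.80634794 257.08455061] [247.40768515 243.58374285]
0.81 [(np.int64(42), np.float64(325.5)), (np.int64(52), np.float64(326.0)), (np.int64(286), np.float64(324.5)), (np.int64(296), np.float64(329.5))]
grasp pt [ 0.55876868 -0.18132351  0.12763099]
shift mm [-76.1   1.8   2.6] turn deg [-0.4 44.8 -0.4] clock 16.8 w 0.0351 pos [ 0.5289 -0.1341  0.1759] f [ 0.5 -0.5  0.4]
[-13.   0.   0.] [-0.1  7.5 -0.1]
[-13.   0.  -1.] [-0.1  7.5 -0.1]
[-12.   0.  -3.] [-0.1  7.5 -0.1]
[-12.   0.  -4.] [-0.1  7.5 -0.1]
[-11.   0.  -6.] [-0.1  7.5 -0.1]
[-10.   0.  -7.] [-0.1  7.5 -0.1]
shift mm [-76.1   1.8   2.6] turn deg [ 68.5   0.6 166.1] clock 16.8 w 0.0351 pos [ 0.5289 -0.1341  0.1759] f [ 0.5 -0.5  0.4]
[-3.  0.  0.] [3.  0.  7.2]
[-3.  0.  0.] [3.  0.  7.2]
[-3.  1.  0.] [3.  0.  7.2]
[-3.  1.  0.] [3.  0.  7.2]
[-3.  2. -0.] [3.  0.  7.2]
[-3.  2. -0.] [3.  0.  7.2]
[-2.  2. -0.] [3.  0.  7.2]
[-2.  3. -0.] [3.  0.  7.2]
[-2.  3. -1.] [3.  0.  7.2]
[-1.  3. -1.] [3.  0.  7.2]
[-1.  3. -1.] [3.  0.  7.2]
[-1.  3. -1.] [3.  0.  7.2]
[-0.  3. -1.] [3.  0.  7.2]
[ 0.  3. -1.] [3.  0.  7.2]
[ 1.  3. -1.] [3.  0.  7.2]
[ 1.  3. -2.] [3.  0.  7.2]
[ 1.  2. -2.] [3.  0.  7.2]
[ 2.  2. -2.] [3.  0.  7.2]
[ 2.  2. -2.] [3.  0.  7.2]
[ 2.  2. -2.] [3.  0.  7.2]
[ 2.  1. -2.] [3.  0.  7.2]
[ 2.  1. -2.] [3.  0.  7.2]
[ 2.  0. -2.] [3.  0.  7.2]
[ 0.12334327  0.15849368 -0.52112067  0.51445074 -0.70548691  1.02261951]
```

View pics/c10.png

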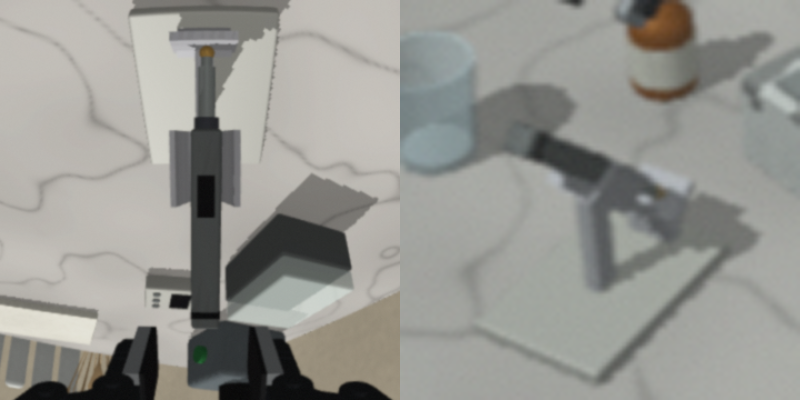

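Twelve pictures viewed. The last shows the probe in the rest, tip against the end plate. From here on I go by numbers only. Next is the vertical regrasp.

>>> jog_arm(
  deltas=[
    [[-13,0,0,0,7.5,0,35],[-13,0,-1,0,7.5,0,35],[-12,0,-3,0,7.5,0,35],[-12,0,-4,0,7.5,0,35],[-11,0,-6,0,7.5,0,35]],
  ],
)

```text
clock: 17.3
eef_pos: [0.5459, -0.1731, 0.2077]
tool_rot: [0.494, 0.868, -0.03, 0.036]
ft_force: [0.9, -0.0, -0.6]
grip_width: 0.0351
```

>>> jog_arm(
  deltas=[
    [[-10,0,-7,0,7.5,0,35],[0,0,0,0,0,0,35],[0,0,0,0,0,0,35]],
  ],
)

```text
clock: 17.6
eef_pos: [0.5531, -0.1895, 0.2101]
tool_rot: [0.499, 0.866, 0.004, -0.026]
ft_force: [0.2, -0.2, -1.0]
grip_width: 0.0355
```

```bash
python3 - <<'E'
from h import *
o=get_obs();im=save('wrist','w11.png');cv2.imwrite('pics/w11.png',im[:,:,::-1])
for r in masks_of('probe','wrist')[:1]:
    ys,xs=np.nonzero(r['pixels']);
    # midline columns vs predicted
    for s in(.155,.14,.12,.1,.08,.02,0):
        p=proj('wrist',TIP+s*UP,o);y=int(round(p[1]));row=xs[ys==y];print(s,p.round(1),row.mean().round(1) if len(row) else None,len(row))
    print(r['conf'],ys.min(),ys.max())
plan(TIP+.130*UP-.015*Zu,yawx(120.8))
E
```

```text
0.155 [339.9 285.7] None 0
0.14 [339.5 263.7] 341.5 28
0.12 [339.  236.3] 340.5 26
0.1 [338.4 211.2] 340.0 23
0.08 [337.9 188.2] 340.0 23
0.02 [336.3 131. ] 338.0 13
0 [335.8 115.4] 338.5 10
0.71 112 285
shift mm [-1.6 11.  98.3] turn deg [-1.1 -2.8 -0.6] clock 17.7 w 0.0348 pos [ 0.5522 -0.188   0.2104] f [ 0.1 -0.2  0.2]
[-1.  4. 33.] [-0.4 -0.9 -0.2]
[-0.  3. 33.] [-0.4 -0.9 -0.2]
[ 1.  3. 33.] [-0.4 -0.9 -0.2]
```

>>> jog_arm(
  deltas=[
    [[-1,11,10,-1,-2.5,-0.6,35],[0,1,25,0,0,0,35],[0,0,20,0,0,0,35],[0,0,0,0,0,0,35]],
  ],
)

```text
clock: 18.1
eef_pos: [0.56, -0.1776, 0.1542]
tool_rot: [0.491, 0.871, 0.0, 0.0]
ft_force: [-0.4, 0.5, 0.0]
grip_width: 0.0351
```

```bash
python3 - <<'E'
from h import *
plan(TIP+.130*UP-.015*Zu,yawx(120.8))
E
```

```text
shift mm [-1.9 -3.  42.2] turn deg [0.  0.  0.4] clock 18.1 w 0.0351 pos [ 0.56   -0.1776  0.1542] f [-0.4  0.5  0. ]
[-1. -1. 21.] [0.  0.  0.2]
[-1. -1. 21.] [0.  0.  0.2]
```

>>> jog_arm(
  deltas=[
    [[-1,-3,14,0,0,0.4,35],[-1,0,20,0,0,0,35],[0,0,6,0,0,0,35],[0,0,0,0,0,0,35]],
  ],
)

```text
clock: 18.5
eef_pos: [0.5578, -0.177, 0.118]
tool_rot: [0.492, 0.871, 0.0, 0.003]
ft_force: [0.3, -0.6, 0.8]
grip_width: 0.035
```

```bash
python3 - <<'E'
from h import *
delta(TIP+.130*UP-.015*Zu,yawx(120.8))
E
```

```text
shift mm [-3.4 -1.4  6.1] turn deg [0.2 0.3 0.3] clock 18.5 w 0.035 pos [ 0.5578 -0.177   0.118 ] f [ 0.3 -0.6  0.8]
```

Close on it. Clock reads 18.5, so it had over 2 s untouched.

>>> jog_arm(
  deltas=[
    [[-3,-1.5,6,0,0,0,35],[0,0,0,0,0,0,35],[0,0,0,0,0,0,0],[0,0,0,0,0,0,0],[0,0,0,0,0,0,0]],
  ],
)

```text
clock: 19.0
eef_pos: [0.56, -0.1806, 0.1157]
tool_rot: [0.491, 0.871, 0.001, 0.006]
ft_force: [-0.0, 0.2, -1.3]
grip_width: 0.0149
```

>>> jog_arm(
  deltas=[
    [[0,0,0,0,0,0,0],[0,0,0,0,0,0,0]],
  ],
)

```text
clock: 19.2
eef_pos: [0.56, -0.1807, 0.1157]
tool_rot: [0.491, 0.871, 0.001, 0.006]
ft_force: [0.1, 0.4, -0.1]
grip_width: 0.0149
```

```bash
python3 - <<'E'
from h import *
o=get_obs();T=R.from_quat(o['tool_rot'])
delta(TIP+.130*UP-.015*Zu,yawx(120.8))
print('tip in tool',T.inv().apply(TIP-o['eef_pos']),'dir',T.inv().apply(-UP))
E
```

```text
shift mm [ 0.8 -1.4  3.8] turn deg [0.4 0.5 0.4] clock 19.2 w 0.0149 pos [ 0.56   -0.1807  0.1157] f [ 0.1  0.4 -0.1]
tip in tool [ 0.09346558 -0.00135441  0.07982071] dir [ 7.13642024e-01 -6.88448239e-04  7.00510234e-01]
```

```bash
cat >> h.py <<'E'
K=np.array([.0935,0,.0798]); D=np.array([.7136,0,.7005])
def upr(hd):
    h=np.array([np.cos(np.radians(hd)),np.sin(np.radians(hd)),0])
    z=D[2]*-Zu+D[0]*h; return ori(z,-h*D[2]-Zu*D[0])
M=dict(round=(.5443,.119),square=(.5995,.0572),cross=(.5283,.0438))
def goal(n,z,hd=0):
    r=upr(hd); P=np.array([*M[n],z]) if isinstance(n,str) else np.array([*n,z]); return P-r.apply(K),r
E
echo
```

>>> jog_arm(
  deltas=[
    [[0,0,-10,0,0,0,0],[0,0,-30,0,0,0,0],[0,0,-40,0,0,0,0],[0,0,-40,0,0,0,0],[0,0,-30,0,0,0,0]],
  ],
)

```text
clock: 19.7
eef_pos: [0.5548, -0.1792, 0.2664]
tool_rot: [0.491, 0.871, -0.001, -0.001]
ft_force: [1.4, -0.5, -0.0]
grip_width: 0.0148
```

```bash
python3 - <<'E'
from h import *
o=get_obs();print(upr(0).apply(D),o['joint_pos'])
plan(*goal((.53,.03),.16,-20))
E
```

```text
[-3.00074215e-17  0.00000000e+00 -9.99962604e-01] [-3.11793185e-01  4.01761430e-01  3.21365283e-01  1.49206663e+00
 -1.31383973e-03  7.15487367e-01]
shift mm [185.2  92.3 -16.4] turn deg [-15.5 -43.8 -36.7] clock 19.7 w 0.0148 pos [ 0.5548 -0.1792  0.2664] f [ 1.4 -0.5 -0. ]
[23. 12. -2.] [-1.9 -5.5 -4.6]
[22. 13. -4.] [-1.9 -5.5 -4.6]
[20. 15. -5.] [-1.9 -5.5 -4.6]
[18. 17. -7.] [-1.9 -5.5 -4.6]
[16. 19. -8.] [-1.9 -5.5 -4.6]
[14. 20. -8.] [-1.9 -5.5 -4.6]
[11. 21. -9.] [-1.9 -5.5 -4.6]
[ 9. 23. -9.] [-1.9 -5.5 -4.6]
```

>>> jog_arm(
  deltas=[
    [[23,12,-2,-1.9,-5.5,-4.6,0],[22,13,-4,-1.9,-5.5,-4.6,0],[20,15,-5,-1.9,-5.5,-4.6,0],[18,17,-7,-1.9,-5.5,-4.6,0],[16,19,-8,-1.9,-5.5,-4.6,0]],
  ],
)

```text
clock: 20.2
eef_pos: [0.5537, -0.0534, 0.2891]
tool_rot: [0.29, 0.919, -0.047, 0.263]
ft_force: [0.1, 0.5, -2.3]
grip_width: 0.015
```

>>> jog_arm(
  deltas=[
    [[14,20,-8,-1.9,-5.5,-4.6,0],[11,21,-9,-1.9,-5.5,-4.6,0],[9,23,-9,-1.9,-5.5,-4.6,0],[0,0,0,0,0,0,0]],
  ],
)

```text
clock: 20.6
eef_pos: [0.5413, 0.0293, 0.2941]
tool_rot: [0.146, 0.9, -0.072, 0.404]
ft_force: [-0.4, -0.1, -1.4]
grip_width: 0.0153
```

```bash
python3 - <<'E'
from h import *
print(get_obs()['joint_pos'])
plan(*goal('round',.11,0))
E
```

```text
[ 0.30965217 -0.17011869 -0.60073632  0.40751653 -0.46836531  0.44938566]
shift mm [57.1 89.3 26.7] turn deg [-14.2   2.8 -12.3] clock 20.6 w 0.0153 pos [0.5413 0.0293 0.2941] f [-0.4 -0.1 -1.4]
[19. 30.  9.] [-4.7  0.9 -4.1]
[17. 30. 12.] [-4.7  0.9 -4.1]
[14. 30. 14.] [-4.7  0.9 -4.1]
```

>>> jog_arm(
  deltas=[
    [[19,30,4,-4.7,0.9,-4.1,0],[17,30,7,-4.7,0.9,-4.1,0],[14,30,9,-4.7,0.9,-4.1,0],[0,0,0,0,0,0,0]],
  ],
)

```text
clock: 21.0
eef_pos: [0.5426, 0.1249, 0.2463]
tool_rot: [-0.004, 0.922, 0.003, 0.388]
ft_force: [-0.1, -0.7, -1.6]
grip_width: 0.0147
```

```bash
python3 - <<'E'
from h import *
plan(*goal('round',.09,0))
o=get_obs();T=R.from_quat(o['tool_rot']);tp=T.apply(K)+o['eef_pos'];print('tip est',tp)
im=save('wrist','w12.png');top=save('top','t12.png')
print('tip px w',proj('wrist',tp,o),'mark',proj('wrist',[*M['round'],.07],o))
for n in('probe','probe_tip','point_round','point_square','point_cross'):
  for c in('wrist','scene') if n!='x' else ():
    if c=='scene' and n=='probe': save('scene','s12.png')
    for r in masks_of(n,c)[:2]:
      ys,xs=np.nonzero(r['pixels']);print(n,c,round(r['conf'],2),np.round(r['at']),'box',xs.min(),xs.max(),ys.min(),ys.max())
print('scene tip',proj('scene',tp),{k:proj('scene',[*v,.07]).round(1) for k,v in M.items()},{k:proj('wrist',[*v,.07],o).round(1) for k,v in M.items()})
E
```

```text
shift mm [17.  -6.1 30.8] turn deg [0.5 0.2 0.3] clock 21.0 w 0.0147 pos [0.5426 0.1249 0.2463] f [-0.1 -0.7 -1.6]
[17. -6. 31.] [0.5 0.2 0.3]
tip est [0.53437954 0.12513027 0.12366697]
tip px w [321.92484871 102.25330567] mark [312.97185954  63.50106739]
probe wrist 0.7 [318. 261.] box 301 344 97 383
probe_tip wrist 0.44 [322.  99.] box 317 329 97 106
point_round wrist 0.66 [313.  61.] box 298 333 49 75
point_round scene 0.52 [376. 223.] box 370 378 223 228
point_square wrist 0.79 [237. 119.] box 224 253 109 130
point_square wrist 0.48 [43. 54.] box 0 109 0 133
point_square scene 0.4 [365. 246.] box 360 368 242 248
point_cross wrist 0.89 [204.  51.] box 186 225 33 65
point_cross wrist 0.48 [626.  31.] box 613 639 15 45
point_cross scene 0.44 [342. 230.] box 338 347 228 234
scene tip [373.76827316 203.18787088] {'round': array([373. , 225.1]), 'square': array([362.4, 244.9]), 'cross': array([341.9, 230.6])} {'round': array([313. ,  63.5]), 'square': array([238.4, 119.7]), 'cross': array([204.5,  50.4])}
```

>>> jog_arm(
  deltas=[
    [[17,-6,31,0.5,0.2,0.3,0],[0,0,0,0,0,0,0],[0,0,0,0,0,0,0]],
  ],
)

```text
clock: 21.95
eef_pos: [0.5552, 0.1193, 0.2156]
tool_rot: [0.001, 0.921, 0.001, 0.39]
ft_force: [-0.3, 0.2, -0.7]
grip_width: 0.0151
```

```bash
python3 - <<'E'
from h import *
plan(*goal('round',.075,0))
E
```

```text
shift mm [14.5 -0.3 10.9] turn deg [ 0.   0.4 -0.1] clock 21.95 w 0.0151 pos [0.5552 0.1193 0.2156] f [-0.3  0.2 -0.7]
[15. -0. 11.] [ 0.   0.4 -0.1]
```

>>> jog_arm(
  deltas=[
    [[9,0,6,0,0,0,0],[0,0,0,0,0,0,0]],
  ],
)

```text
clock: 22.15
eef_pos: [0.5537, 0.1197, 0.2069]
tool_rot: [0.001, 0.92, 0.001, 0.391]
ft_force: [-0.6, -0.8, -1.0]
grip_width: 0.0147
```

```bash
python3 - <<'E'
from h import *
plan(*goal('round',.07,0))
E
```

```text
shift mm [10.9 -0.7  9.3] turn deg [ 0.1  0.5 -0.2] clock 22.15 w 0.0147 pos [0.5537 0.1197 0.2069] f [-0.6 -0.8 -1. ]
[11. -1.  9.] [ 0.1  0.5 -0.2]
```

>>> jog_arm(
  deltas=[
    [[7,-1,6,0,0.5,0,0],[0,0,0,0,0,0,0]],
  ],
)

```text
clock: 22.35
eef_pos: [0.5541, 0.1194, 0.2001]
tool_rot: [0.001, 0.921, 0.002, 0.389]
ft_force: [-0.6, -0.6, -1.4]
grip_width: 0.0148
```

```bash
python3 - <<'E'
from h import *
plan(*goal('round',.07,0))
E
```

```text
shift mm [ 6.3 -0.4  4.3] turn deg [ 0.2  0.2 -0.2] clock 22.35 w 0.0148 pos [0.5541 0.1194 0.2001] f [-0.6 -0.6 -1.4]
[ 6. -0.  4.] [ 0.2  0.2 -0.2]
```

>>> jog_arm(
  deltas=[
    [[4.5,0,3,0,0.2,0,0],[0,0,0,0,0,0,0]],
  ],
)

```text
clock: 22.55
eef_pos: [0.5537, 0.1197, 0.1959]
tool_rot: [0.001, 0.922, 0.002, 0.388]
ft_force: [0.2, -0.1, -1.1]
grip_width: 0.015
```

```bash
python3 - <<'E'
from h import *
plan(*goal('round',.07,0))
E
```

```text
shift mm [ 2.9 -0.7  1.6] turn deg [ 0.2  0.1 -0.2] clock 22.55 w 0.015 pos [0.5537 0.1197 0.1959] f [ 0.2 -0.1 -1.1]
[ 3. -1.  2.] [ 0.2  0.1 -0.2]
```

>>> jog_arm(
  deltas=[
    [[2.5,-0.5,2,0,0,0,0],[1.5,0,1.5,0,0,0,0]],
  ],
)

```text
clock: 22.75
eef_pos: [0.5544, 0.1194, 0.1919]
tool_rot: [0.001, 0.921, 0.003, 0.389]
ft_force: [-1.5, -1.1, 2.4]
grip_width: 0.0149
```

```bash
python3 - <<'E'
from h import *
plan(*goal('round',.07,0))
E
```

```text
shift mm [ 0.6 -0.4 -1.7] turn deg [ 0.2  0.3 -0.3] clock 22.75 w 0.0149 pos [0.5544 0.1194 0.1919] f [-1.5 -1.1  2.4]
[ 1. -0. -2.] [ 0.2  0.3 -0.3]
```

>>> jog_arm(
  deltas=[
    [[0,0,0,0,0,0,0],[0,0,0,0,0,0,0],[0,0,0,0,0,0,0]],
  ],
)

```text
clock: 23.05
eef_pos: [0.5545, 0.1194, 0.192]
tool_rot: [0.001, 0.921, 0.003, 0.389]
ft_force: [-1.3, -0.6, 0.9]
grip_width: 0.015
```

```bash
python3 - <<'E'
from h import *
plan(*goal('round',.07,0))
E
```

```text
shift mm [ 0.7 -0.4 -1.6] turn deg [ 0.2  0.3 -0.3] clock 23.05 w 0.015 pos [0.5545 0.1194 0.192 ] f [-1.3 -0.6  0.9]
[ 1. -0. -2.] [ 0.2  0.3 -0.3]
```

>>> jog_arm(
  deltas=[
    [[0,0,0,0,0,0,0],[0,0,0,0,0,0,0],[-11,0,-11,0,0,0,0],[-11,0,-11,0,0,0,0]],
  ],
)

```text
clock: 23.45
eef_pos: [0.552, 0.1186, 0.2198]
tool_rot: [0.001, 0.922, 0.002, 0.386]
ft_force: [0.1, 0.1, -1.3]
grip_width: 0.015
```

```bash
python3 - <<'E'
from h import *
plan(*goal('square',.09,0))
E
```

```text
shift mm [-34.4 -61.4  44.9] turn deg [ 0.1 -0.1 -0.2] clock 23.45 w 0.015 pos [0.552  0.1186 0.2198] f [ 0.1  0.1 -1.3]
[-17. -31.  22.] [ 0.1 -0.1 -0.1]
[-17. -31.  22.] [ 0.1 -0.1 -0.1]
```

>>> jog_arm(
  deltas=[
    [[-17,-31,20,0,0,0,0],[-17,-30,20,0,0,0,0],[0,0,0,0,0,0,0]],
  ],
)

```text
clock: 23.75
eef_pos: [0.6074, 0.0591, 0.2198]
tool_rot: [-0.002, 0.921, 0.004, 0.389]
ft_force: [0.5, 0.2, -0.8]
grip_width: 0.0146
```

```bash
python3 - <<'E'
from h import *
plan(*goal('square',.078,0))
E
```

```text
shift mm [13.3 -2.  13.8] turn deg [0.5 0.3 0. ] clock 23.75 w 0.0146 pos [0.6074 0.0591 0.2198] f [ 0.5  0.2 -0.8]
[13. -2. 14.] [0.5 0.3 0. ]
```

>>> jog_arm(
  deltas=[
    [[13,-2,13,0.5,0.3,0,0],[0,0,0,0,0,0,0],[0,0,0,0,0,0,0]],
  ],
)

```text
clock: 24.05
eef_pos: [0.6073, 0.0562, 0.2001]
tool_rot: [0.001, 0.923, -0.001, 0.386]
ft_force: [-0.3, -0.2, -0.4]
grip_width: 0.015
```

```bash
python3 - <<'E'
from h import *
plan(*goal('square',.0735,0))
E
```

```text
shift mm [2.3 1.  3.3] turn deg [-0.1 -0.2 -0.1] clock 24.05 w 0.015 pos [0.6073 0.0562 0.2001] f [-0.3 -0.2 -0.4]
[2. 1. 3.] [-0.1 -0.2 -0.1]
```

>>> jog_arm(
  deltas=[
    [[2,1,3,0,0,0,0],[0,0,0,0,0,0,0]],
  ],
)

```text
clock: 24.25
eef_pos: [0.6076, 0.0584, 0.1968]
tool_rot: [0.0, 0.923, -0.0, 0.386]
ft_force: [-0.1, 0.3, -0.3]
grip_width: 0.015
```

```bash
python3 - <<'E'
from h import *
plan(*goal('square',.0692,0))
E
```

```text
shift mm [ 3.2 -1.2  3.8] turn deg [-0.  -0.2 -0. ] clock 24.25 w 0.015 pos [0.6076 0.0584 0.1968] f [-0.1  0.3 -0.3]
[ 3. -1.  4.] [-0.  -0.2 -0. ]
```

>>> jog_arm(
  deltas=[
    [[2.5,-1,2.5,0,0,0,0],[1,0,1.5,0,0,0,0],[0,0,0,0,0,0,0]],
  ],
)

```text
clock: 24.55
eef_pos: [0.6087, 0.0583, 0.1932]
tool_rot: [-0.0, 0.922, 0.0, 0.387]
ft_force: [-0.6, 0.2, -0.1]
grip_width: 0.0146
```

```bash
python3 - <<'E'
from h import *
plan(*goal('square',.0692,0))
E
```

```text
shift mm [ 1.4 -1.1  0.5] turn deg [0. 0. 0.] clock 24.55 w 0.0146 pos [0.6087 0.0583 0.1932] f [-0.6  0.2 -0.1]
[ 1. -1.  0.] [0. 0. 0.]
```

>>> jog_arm(
  deltas=[
    [[1.4,0,1.4,0,0,0,0],[0.5,0,0.5,0,0,0,0]],
  ],
)

```text
clock: 24.75
eef_pos: [0.6092, 0.0584, 0.1913]
tool_rot: [-0.0, 0.922, 0.0, 0.388]
ft_force: [-0.8, -0.6, 0.8]
grip_width: 0.0147
```

```bash
python3 - <<'E'
from h import *
plan(*goal('square',.0692,0))
E
```

```text
shift mm [ 0.4 -1.2 -1.2] turn deg [0.  0.1 0. ] clock 24.75 w 0.0147 pos [0.6092 0.0584 0.1913] f [-0.8 -0.6  0.8]
[ 0. -1. -1.] [0.  0.1 0. ]
```

>>> jog_arm(
  deltas=[
    [[0,0,0,0,0,0,0],[0,0,0,0,0,0,0],[0,0,0,0,0,0,0]],
  ],
)

```text
clock: 25.05
eef_pos: [0.6093, 0.0584, 0.1916]
tool_rot: [-0.0, 0.922, 0.0, 0.388]
ft_force: [-2.2, -0.3, 2.1]
grip_width: 0.0149
```

>>> jog_arm(
  deltas=[
    [[0,0,0,0,0,0,0],[-11,0,-11,0,0,0,0],[-11,0,-11,0,0,0,0]],
  ],
)

```text
clock: 25.35
eef_pos: [0.6067, 0.0581, 0.2189]
tool_rot: [-0.0, 0.923, -0.0, 0.385]
ft_force: [-0.7, -0.8, -1.0]
grip_width: 0.0148
```

```bash
python3 - <<'E'
from h import *
plan(*goal('cross',.092,0))
E
```

```text
shift mm [ 52.2 -14.2 -46.5] turn deg [ 0.  -0.3  0.1] clock 25.35 w 0.0148 pos [0.6067 0.0581 0.2189] f [-0.7 -0.8 -1. ]
[ 26.  -7. -23.] [ 0.  -0.1  0. ]
[ 26.  -7. -23.] [ 0.  -0.1  0. ]
```

>>> jog_arm(
  deltas=[
    [[25,-7,-23,0,0,0,0],[25,-7,-23,0,0,0,0],[0,0,0,0,0,0,0]],
  ],
)

```text
clock: 25.65
eef_pos: [0.5386, 0.0441, 0.2176]
tool_rot: [-0.0, 0.922, 0.0, 0.386]
ft_force: [0.0, -0.0, -1.2]
grip_width: 0.0152
```

```bash
python3 - <<'E'
from h import *
plan(*goal('cross',.078,0))
E
```

```text
shift mm [13.3 -0.3 10.6] turn deg [ 0.  -0.1  0. ] clock 25.65 w 0.0152 pos [0.5386 0.0441 0.2176] f [ 0.  -0.  -1.2]
[13. -0. 11.] [ 0.  -0.1  0. ]
```

>>> jog_arm(
  deltas=[
    [[14,0,12,0,0,0,0],[0,0,0,0,0,0,0],[0,0,0,0,0,0,0]],
  ],
)

```text
clock: 25.95
eef_pos: [0.5384, 0.0442, 0.2005]
tool_rot: [-0.0, 0.922, 0.001, 0.388]
ft_force: [0.6, -0.1, -0.5]
grip_width: 0.0146
```

```bash
python3 - <<'E'
from h import *
plan(*goal('cross',.0692,0))
E
```

```text
shift mm [ 7.3 -0.4  5. ] turn deg [0.1 0.1 0. ] clock 25.95 w 0.0146 pos [0.5384 0.0442 0.2005] f [ 0.6 -0.1 -0.5]
[ 7. -0.  5.] [0.1 0.1 0. ]
```

>>> jog_arm(
  deltas=[
    [[4,0,3,0,0,0,0],[0,0,0,0,0,0,0]],
  ],
)

```text
clock: 26.15
eef_pos: [0.539, 0.0445, 0.1963]
tool_rot: [-0.0, 0.922, 0.001, 0.388]
ft_force: [-0.1, -0.9, -1.2]
grip_width: 0.0148
```

>>> jog_arm(
  deltas=[
    [[2.5,0,2,0,0,0,0],[1.5,0,1.5,0,0,0,0]],
  ],
)

```text
clock: 26.35
eef_pos: [0.5403, 0.0447, 0.1923]
tool_rot: [-0.0, 0.921, 0.001, 0.389]
ft_force: [-1.6, -0.7, 0.8]
grip_width: 0.0149
```

```bash
python3 - <<'E'
from h import *
plan(*goal('cross',.0692,0))
E
```

```text
shift mm [ 2.7 -0.9 -2.1] turn deg [ 0.1  0.3 -0. ] clock 26.35 w 0.0149 pos [0.5403 0.0447 0.1923] f [-1.6 -0.7  0.8]
[ 3. -1. -2.] [ 0.1  0.3 -0. ]
```

>>> jog_arm(
  deltas=[
    [[-2,-1,-7,0,0.3,0,0],[0,0,0,0,0,0,0],[0,0,0,0,0,0,0]],
  ],
)

```text
clock: 26.65
eef_pos: [0.537, 0.0438, 0.1985]
tool_rot: [-0.0, 0.922, 0.001, 0.387]
ft_force: [0.6, 0.8, -1.0]
grip_width: 0.0147
```

```bash
python3 - <<'E'
from h import *
plan(*goal('cross',.0692,0))
E
```

```text
shift mm [ 4.8 -0.   4.6] turn deg [ 0.1  0.  -0. ] clock 26.65 w 0.0147 pos [0.537  0.0438 0.1985] f [ 0.6  0.8 -1. ]
[ 5. -0.  5.] [ 0.1  0.  -0. ]
```

Aligned; pressing.

>>> jog_arm(
  deltas=[
    [[3,0,2.5,0,0,0,0],[2.3,0,2,0,0,0,0],[0.3,0,0.3,0,0,0,0]],
  ],
)

```text
clock: 26.95
eef_pos: [0.5372, 0.0439, 0.191]
tool_rot: [-0.0, 0.922, 0.001, 0.388]
ft_force: [-0.2, -0.8, 2.8]
grip_width: 0.0149
```

```bash
python3 - <<'E'
from h import *
plan(*goal('cross',.0692,0))
E
```

```text
shift mm [-0.3 -0.1 -0.8] turn deg [ 0.1  0.1 -0. ] clock 26.95 w 0.0149 pos [0.5372 0.0439 0.191 ] f [-0.2 -0.8  2.8]
[-0. -0. -1.] [ 0.1  0.1 -0. ]
```

>>> jog_arm(
  deltas=[
    [[0,0,0,0,0,0,0],[0,0,0,0,0,0,0],[0,0,0,0,0,0,0],[0,0,0,0,0,0,0]],
  ],
)

```text
clock: 27.35
eef_pos: [0.5373, 0.0439, 0.1911]
tool_rot: [-0.0, 0.922, 0.001, 0.388]
ft_force: [-1.5, 0.1, 1.5]
grip_width: 0.0149
```

>>> jog_arm(
  deltas=[
    [[-11,0,-11,0,0,0,0],[-25,0,-25,0,0,0,0],[-30,0,-30,0,0,0,0],[0,0,0,0,0,0,0]],
  ],
)

```text
clock: 27.75
eef_pos: [0.534, 0.0436, 0.2833]
tool_rot: [-0.001, 0.923, 0.001, 0.384]
ft_force: [1.7, 0.3, 0.2]
grip_width: 0.0151
```

```bash
cat >> h.py <<'E'
G2=TIP-yawx(120.8).apply(K); R2=yawx(120.8)
E
python3 - <<'E'
from h import *
print(G2)
# in case mount differs: rest goal orientation so D -> -UP
plan(G2+.13*Zu,R2)
E
```

```text
[ 0.55921365 -0.18206996  0.1148    ]
shift mm [   9.6 -225.7   44.6] turn deg [23.3 41.  56.1] clock 27.75 w 0.0151 pos [0.534  0.0436 0.2833] f [1.7 0.3 0.2]
[  1. -23.   4.] [2.3 4.1 5.6]
[ -2. -22.   5.] [2.3 4.1 5.6]
[ -4. -22.   6.] [2.3 4.1 5.6]
[ -7. -21.   7.] [2.3 4.1 5.6]
[ -9. -20.   7.] [2.3 4.1 5.6]
[-12. -19.   7.] [2.3 4.1 5.6]
[-14. -17.   7.] [2.3 4.1 5.6]
[-16. -15.   6.] [2.3 4.1 5.6]
[-18. -14.   6.] [2.3 4.1 5.6]
[-19. -12.   5.] [2.3 4.1 5.6]
```

>>> jog_arm(
  deltas=[
    [[1,-23,2,2.3,4.1,5.6,0],[-2,-22,4,2.3,4.1,5.6,0],[-4,-22,5,2.3,4.1,5.6,0],[-7,-21,6,2.3,4.1,5.6,0],[-9,-20,6,2.3,4.1,5.6,0]],
  ],
)

```text
clock: 28.25
eef_pos: [0.5368, -0.0701, 0.2637]
tool_rot: [0.266, 0.945, 0.002, 0.192]
ft_force: [1.1, 0.7, -0.9]
grip_width: 0.0149
```

>>> jog_arm(
  deltas=[
    [[-12,-19,6,2.3,4.1,5.6,0],[-14,-17,6,2.3,4.1,5.6,0],[-16,-15,6,2.3,4.1,5.6,0],[-18,-14,6,2.3,4.1,5.6,0],[-19,-12,5,2.3,4.1,5.6,0]],
  ],
)

```text
clock: 28.75
eef_pos: [0.5471, -0.1866, 0.2401]
tool_rot: [0.506, 0.862, 0.002, -0.019]
ft_force: [0.8, 0.4, -0.3]
grip_width: 0.0149
```

```bash
python3 - <<'E'
from h import *
plan(G2+.1*Zu,R2)
E
```

```text
shift mm [-2.9 13.2 25. ] turn deg [-0.9 -2.  -1.6] clock 28.75 w 0.0149 pos [ 0.5471 -0.1866  0.2401] f [ 0.8  0.4 -0.3]
[-3. 13. 25.] [-0.9 -2.  -1.6]
```

>>> jog_arm(
  deltas=[
    [[-3,13,20,-0.9,-2,-1.6,0],[0,0,20,0,0,0,0],[0,0,15,0,0,0,0],[0,0,0,0,0,0,0]],
  ],
)

```text
clock: 29.15
eef_pos: [0.5612, -0.1884, 0.1727]
tool_rot: [0.498, 0.867, -0.002, -0.006]
ft_force: [-0.1, 0.5, -1.0]
grip_width: 0.0147
```

```bash
python3 - <<'E'
from h import *
plan(G2+.03*Zu,R2)
E
```

```text
shift mm [ 6.2  1.7 28. ] turn deg [-0.5 -0.5 -0.5] clock 29.15 w 0.0147 pos [ 0.5612 -0.1884  0.1727] f [-0.1  0.5 -1. ]
[ 6.  2. 28.] [-0.5 -0.5 -0.5]
```

>>> jog_arm(
  deltas=[
    [[5,2,14,-0.5,-0.5,-0.5,0],[0,0,10,0,0,0,0],[0,0,0,0,0,0,0]],
  ],
)

```text
clock: 29.45
eef_pos: [0.5604, -0.1831, 0.1473]
tool_rot: [0.494, 0.87, -0.0, -0.0]
ft_force: [-1.7, -0.5, -1.1]
grip_width: 0.0147
```

```bash
cat >> h.py <<'E'
G3=np.array([.5597,-.1813,.1155])
E
python3 - <<'E'
from h import *
plan(G3,R2)
E
```

```text
shift mm [ 1.9  0.3 31.8] turn deg [-0. -0.  0.] clock 29.45 w 0.0147 pos [ 0.5604 -0.1831  0.1473] f [-1.7 -0.5 -1.1]
[ 2.  0. 32.] [-0. -0.  0.]
```

>>> jog_arm(
  deltas=[
    [[0,0,12,0,0,0,0],[0,0,8,0,0,0,0],[0,0,0,0,0,0,0]],
  ],
)

```text
clock: 29.75
eef_pos: [0.5617, -0.1837, 0.1276]
tool_rot: [0.494, 0.87, 0.0, 0.002]
ft_force: [-0.5, -0.1, -0.9]
grip_width: 0.0148
```

```bash
python3 - <<'E'
from h import *
plan(G3,R2)
E
```

```text
shift mm [ 3.1 -0.5 12.1] turn deg [0.1 0.1 0. ] clock 29.75 w 0.0148 pos [ 0.5617 -0.1837  0.1276] f [-0.5 -0.1 -0.9]
[ 3. -1. 12.] [0.1 0.1 0. ]
```

>>> jog_arm(
  deltas=[
    [[1,-0.5,6,0,0,0,0],[0,0,2,0,0,0,0],[0,0,0,0,0,0,0]],
  ],
)

```text
clock: 30.05
eef_pos: [0.5612, -0.1834, 0.1196]
tool_rot: [0.494, 0.869, 0.0, 0.002]
ft_force: [-0.2, 0.0, -1.0]
grip_width: 0.015
```

```bash
python3 - <<'E'
from h import *
plan(G3,R2)
o=get_obs();im=save('wrist','w13.png')
print('pred',[proj('wrist',TIP+s*UP,o).round(1) for s in(0,.08,.14)])
for r in masks_of('probe','wrist')[:1]:
    ys,xs=np.nonzero(r['pixels']);print(ys.min(),[xs[ys==y].mean().round(1) for y in range(ys.min(),ys.max(),25)])
for r in masks_of('rest','wrist')[:1]:print(r['conf'],rect(r['pixels']))
E
```

```text
shift mm [ 2.6 -0.2  4.1] turn deg [ 0.1  0.2 -0. ] clock 30.05 w 0.015 pos [ 0.5612 -0.1834  0.1196] f [-0.2  0.  -1. ]
[ 3. -0.  4.] [ 0.1  0.2 -0. ]
pred [array([320.8,  97.2]), array([320.7, 209.9]), array([320.6, 338. ])]
97 [np.float64(323.0), np.float64(322.0), np.float64(322.5), np.float64(322.5), np.float64(322.5), np.float64(322.5), np.float64(322.5), np.float64(322.0), np.float64(322.5), np.float64(322.0), np.float64(322.0), np.float64(322.0)]
0.79 ((322.0, 171.0), (196.0, 126.0), 90.0)
```

Centred (the rest at column 322, the probe at 322). Settling the last millimetres.

>>> jog_arm(
  deltas=[
    [[1,0,2,0,0,0,0],[1,0,1.5,0,0,0,0]],
  ],
)

```text
clock: 30.4
eef_pos: [0.5609, -0.1819, 0.117]
tool_rot: [0.494, 0.869, 0.0, 0.003]
ft_force: [-0.1, 0.1, -0.5]
grip_width: 0.0149
```

```bash
python3 - <<'E'
from h import *
plan(G3,R2)
E
```

```text
shift mm [ 1.1 -0.7  1.5] turn deg [ 0.2  0.3 -0. ] clock 30.4 w 0.0149 pos [ 0.5609 -0.1819  0.117 ] f [-0.1  0.1 -0.5]
[ 1. -1.  2.] [ 0.2  0.3 -0. ]
```

>>> jog_arm(
  deltas=[
    [[0.5,0,1.5,0,0,0,0],[0.5,0,1,0,0,0,0]],
  ],
)

```text
clock: 30.6
eef_pos: [0.5606, -0.1806, 0.1156]
tool_rot: [0.494, 0.869, 0.001, 0.004]
ft_force: [-1.0, 1.0, 2.7]
grip_width: 0.0155
```

```bash
python3 - <<'E'
from h import *
plan(G3,R2)
E
```

```text
shift mm [-0.1 -1.2  0.1] turn deg [0.3 0.3 0. ] clock 30.6 w 0.0155 pos [ 0.5606 -0.1806  0.1156] f [-1.   1.   2.7]
[-0. -1.  0.] [0.3 0.3 0. ]
```

Contact, at the pose where it was taken. Release, retreat straight up.

>>> jog_arm(
  deltas=[
    [[0,0,0,0,0,0,35],[0,0,0,0,0,0,35],[0,0,0,0,0,0,35],[0,0,0,0,0,0,35],[0,0,-20,0,0,0,35]],
  ],
)

```text
clock: 31.1
eef_pos: [0.5585, -0.1801, 0.1325]
tool_rot: [0.494, 0.869, 0.0, 0.001]
ft_force: [-0.3, 0.3, 0.9]
grip_width: 0.0349
```

>>> jog_arm(
  deltas=[
    [[0,0,-40,0,0,0,35],[0,0,-40,0,0,0,35],[-20,0,-30,0,0,0,35],[0,0,0,0,0,0,35],[0,0,0,0,0,0,35]],
  ],
)

```text
clock: 31.6
eef_pos: [0.569, -0.1977, 0.2474]
tool_rot: [0.494, 0.87, -0.0, 0.001]
ft_force: [-0.8, -1.0, -0.1]
grip_width: 0.035
```

```bash
python3 - <<'E'
from h import *
o=get_obs();im=save('wrist','w14.png');save('scene','s14.png');save('top','t14.png')
print(o['eef_pos'],o['clock'],o['ft_force'])
for r in masks_of('probe','wrist')[:1]:
    ys,xs=np.nonzero(r['pixels']);print(r['conf'],'rows',ys.min(),ys.max())
    for s in(0,.02,.08,.1,.12,.14,.155):
        p=proj('wrist',TIP+s*UP,o);row=xs[ys==int(round(p[1]))];print(s,p.round(1),row.mean().round(1) if len(row) else None)
for n,z in dict(amber_bottle=.085,well_plate=.014,tip_box=.067,jar=.065,tall_bottle=.15,timer=.02,beaker=.07,strip=.01).items():
    print(n,[(round(r['conf'],2),np.round(r['at']),at_z('top',r['at'],z)[:2].round(3)) for r in masks_of(n,'top')[:2]])
E
```

```text
[ 0.56895669 -0.19768696  0.2473723 ] 31.6 [-0.8219117  -0.96289925 -0.09699778]
0.87 rows 89 238
0 [322.   91.4] 325.0
0.02 [322.  105.3] 324.5
0.08 [322.  155.1] 324.0
0.1 [322.  174.8] 324.5
0.12 [322.  196.3] 324.5
0.14 [322.  219.7] 324.0
0.155 [322.  238.4] 324.0
amber_bottle [(0.59, array([309., 337.]), array([ 0.377, -0.034]))]
well_plate [(0.75, array([326., 165.]), array([ 0.785, -0.071]))]
tip_box [(0.83, array([404., 184.]), array([ 0.729, -0.25 ])), (0.56, array([308., 335.]), array([ 0.38 , -0.032]))]
jar [(0.7, array([361., 273.]), array([ 0.52, -0.15])), (0.64, array([222., 328.]), array([0.393, 0.163]))]
tall_bottle [(0.91, array([147., 208.]), array([0.65 , 0.314])), (0.38, array([357., 264.]), array([ 0.537, -0.133]))]
timer []
beaker [(0.63, array([368., 337.]), array([ 0.377, -0.166])), (0.62, array([242., 261.]), array([0.545, 0.122]))]
strip [(0.45, array([127., 286.]), array([0.486, 0.397]))]
```

>>> jog_arm(
  deltas=[
    [[0,0,-30,0,0,0,35],[40,0,0,0,0,0,35],[45,0,0,0,0,0,35],[45,0,0,0,0,0,35],[45,0,0,0,0,0,35]],
  ],
)

```text
clock: 32.7
eef_pos: [0.4804, -0.0475, 0.2759]
tool_rot: [0.498, 0.867, 0.0, 0.002]
ft_force: [-0.3, 1.1, -0.4]
grip_width: 0.0349
```

>>> jog_arm(
  deltas=[
    [[45,0,0,0,0,0,35],[45,0,0,0,0,0,35],[0,0,0,0,0,0,35],[0,0,0,0,0,0,35]],
  ],
)

```text
clock: 33.1
eef_pos: [0.43, 0.0368, 0.2769]
tool_rot: [0.494, 0.869, 0.002, 0.003]
ft_force: [0.7, -0.7, -0.1]
grip_width: 0.035
```

```bash
python3 - <<'E'
from h import *
b=save('top','t15.png').astype(int).mean(2);a=cv2.imread('pics/top0.png').astype(int).mean(2)
print(get_obs()['eef_pos'])
for n,(x,y) in dict(timer=(475,219),tip_box=(417,189),beaker=(378,340),amber=(310,337),jar=(221,329),well=(326,165),tall=(148,208)).items():
    s=np.s_[y-25:y+25,x-30:x+30]; print(n,np.abs(a-b)[s].mean().round(1),cv2.phaseCorrelate(a[s].copy(),b[s].copy()))
for n in('probe','strip'):print(n,[(round(r['conf'],2),np.round(r['at'])) for r in masks_of(n,'top')[:2]])
print(proj('top',TIP+.08*UP))
E
```

```text
[0.43004695 0.03661971 0.27685586]
timer 2.2 ((-0.02045724311847863, 0.02583139107566268), 0.9800905164318989)
tip_box 2.2 ((0.06886107050010892, 0.05660974082030634), 1.0003736219907322)
beaker 2.2 ((0.02233469456432502, -0.11819942194454924), 0.9213276808898695)
amber 8.2 ((0.2398480198203501, 0.029520315601558877), 0.9098868420222042)
jar 16.1 ((-1.6323665911786485, 0.40402898574015467), 0.2673391305769777)
well 2.2 ((-0.07207268663040622, 0.05590483819939607), 0.9807054807063305)
tall 2.1 ((-0.0782197169931571, 0.11706480328851754), 1.0627355610182398)
probe [(0.72, array([365., 258.])), (0.46, array([359., 266.]))]
strip [(0.56, array([125., 286.]))]
[362.21593728 263.77952655]
```

```bash
python3 -c "
from workcell import *
print(job_done())"
```

```text
the job is handed in; nothing more can be done
None
```

The whole job is done and was handed in at about 33 s of the 72 s allowed. I don't have a verdict, because the hand-in reports none.

**What I did**
- **Strip:** I took the used strip off the plate and dropped it into the waste bin.
- **Zeroing:** I laid the probe in its rest, tip at the low end, and let go for over 2 s.
- **Presses:** I took the probe again, stood it upright, and pressed the round, square and cross marks in that order. I held each for about half a second at roughly 2–3 N.
- **Return:** I laid the probe back in the rest, let go and drew the arm away.

**Last checks**
- **Strip:** the final top view shows it in the bin.
- **Probe:** it lies in the rest. Tip and tail match the predicted positions, with about 2 to 3 pixels of sideways offset.
- **Bench items:** the timer, tip box, beaker, well plate, tall bottle and amber bottle all show less than 0.3 pixel of shift.

**What was less clean**
- **Cross mark:** the first touch landed about 2–3 mm off centre. I lifted after about 0.1–0.2 s, realigned and pressed it properly, so the cross had one short extra touch.
- **Square mark:** the force reading was unclear at first, so I pressed 2 mm deeper; the contact there may have lasted nearer 0.7–0.8 s.
- **Jar:** the final image comparison was inconclusive, probably because the arm or its shadow was in the way. An earlier detection put it where it started, within about 1 cm.
- **Force readings:** they carry about 1 N of noise, so the press forces are approximate.

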